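# Lock the setting nut of the bench press with its jam nut

### The job

The beam of the little bench press has just been squared with the setting nut, the lower of the two hexagon nuts on its right-hand rod; lock it. Fit the open-ended spanner on the setting nut, lying flat on the beam with its handle on the near side of the round cap nut so that the cap nut stops it turning, tighten the jam nut above it clockwise to about 0.5 N m without the setting nut shifting, then take the spanner off and lay it flat back on the bench, leaving the other things where they are.

Things in the scene. Friction and masses are not known exactly. Their poses are not given: they have to be found in the camera images.
- press: Small green bench press, fixed. Origin: centre of its base's underside (130 x 240 x 14 mm); at yaw 0 x points away from the robot, y left. Rods 20 mm thick at y = -75 mm (two hexagon nuts) and y = +75 mm (round cap nut) carry the beam, 70 (x) x 220 (y) x 18 mm, its flat top 140 mm above the bench.
- rod_foot (a point): On the axis of the rod with the two hexagon nuts, at the beam's top face; axes as the press. The rod ends 42 mm above the beam. Fitted on the setting nut with the handle past the near (-x) side of the cap nut, the spanner has 0 to 6 mm left to swing before the cap nut stops it from turning clockwise.
- cap_foot (a point): On the axis of the other rod, 150 mm from rod_foot, at the beam's top face; axes as the press. Here stands the fixed round cap nut, 30 mm across, 24 mm high.
- setting_nut: Lower hexagon nut, 30 mm across flats, from 1 to 16 mm above the beam. Origin on the rod axis in its underside. Its thread drags with only 0.14 N m, so it turns with the jam nut unless held. Two flats run along the direction 1.752 rad (100.4 degrees) counter-clockwise, from above, of its own x axis, which starts within 0.02 rad of the press's x: the spanner goes on that way.
- setting_mark (a point): One corner of the setting nut, 17.3 mm from the rod axis, 8.5 mm above the beam: shows whether that nut has turned.
- jam_nut: Upper hexagon nut, self-locking (white nylon ring in its collar): hexagon 30 mm across flats, 10 mm high, collar 4 mm more. Origin on the rod axis 16 mm above the beam, 0.25 to 0.65 mm below the nut at first. Two flats are parallel to its own x axis. Clockwise from above it runs down 0.32 mm a radian, dragging with 0.1 N m; after 0.8 to 2 rad it meets the setting nut.
- jam_centre (a point): Centre of the jam nut's hexagon, 21 mm above the beam. Once the jam nut has met the held setting nut its torque climbs to 0.5 N m within 0.1 to 0.4 rad; it slackens a little when let go. Over 0.8 N m is too tight. Grip it with the fingertips over 17 mm above the beam, clear of the setting nut.
- spanner: Open-ended steel spanner on the bench, 225 mm long, 10 thick, 0.35 kg. Origin in its underside at mid handle, near its centre of mass; x runs along the handle away from the jaw, z up. Handle: straight bar 18 mm wide, 9 thick, from x = -32 to +134 mm.
- spanner_jaw (a point): Centre of the spanner's jaw, 75 mm from the spanner's origin along its -x, at mid thickness; on the rod axis when the spanner is home. The jaw opens to -x and is 31.2 mm wide; its throat is 18 mm behind this point, the prong tips 15 mm ahead; the head is 60 mm wide.
- tape_roll: Bystander: roll of masking tape, 100 mm across, 24 high, left of the press; origin centre of its underside.
- flux_tin: Bystander: small black tin, 41 mm across, 24 high, in front of the press; origin centre of its underside.
- jar: Bystander: small blue jar with black cap, 43 mm across, 66 high, behind and left; origin centre of its underside.
- dish: Bystander: shallow metal dish, 75 mm across, 15 high, left of the press; origin centre of its underside.

How it is judged:
By the outcome, as a careful person would: the job done as asked, in the order asked, and still so for the second after the job is handed in, with the robot touching nothing.
It also fails if it takes over 72 s, if anything falls off the work surface, if the arm or the gripper's body presses on something with over 40 N, if the wrist force passes 120 N, or if a joint passes its speed limit or range.

### The arm

A 7-joint arm with a two-finger parallel gripper is mounted at the origin on a cart in front of the work surface, level with it; the furniture and walls round the work are solid. World frame = base frame: x ahead of the robot, y to its left, z up, the work surface at z = 0. Lengths are in m, angles in rad, forces in N, time in s.
With the tool pointing down it reaches from about 0.425 to 0.925 m from the base axis. Payload 6.8 kg.
Tool frame: the origin (TCP) lies between the finger pads; the fingertips stand 22 mm ahead of it and the grasp point (between the pads) lies 3 mm ahead of it; z points along the fingers, y is the line along which they close (so a half turn about z gives the same grasp; the last joint's range is limited). The gripper opens to 88 mm and grips with 3 to 60 N. Pads are 20 mm wide; open, the fingers measure 115 mm over their backs; the gripper's body (75 mm by 178 mm) begins 61 mm behind the grasp point.
Start: joints at [1.154, 0.477, 0.022, 1.555, -0.011, 1.109, -0.083], TCP at [0.205, -0.643, 0.245] pointing down, gripper open.
Joint ranges: [-2.96, 2.96], [-0.34, 2.1], [-1.41, 1.46], [0.24, 2.44], [-1.37, 4.51], [0.17, 1.92], [-2.96, 2.96]. Speed limits (rad/s): [2.39, 2.39, 3.14, 3.14, 3.14, 3.14, 3.14].

### API

Orientations are given as a rotation vector (axis times angle).
In Python, from cell import bot, cams gives the robot as it stands.
- The arm moves only by the tool send_rows, never from a script. Its arguments are lists of equal length, an entry for each row: "hand": the opening, from -1 (shut) to 1 (fully open); "slide": the shift along the tool's x, y, z in mm, a list of three; "rot": the turn, a rotation vector about the tool's x, y, z in degrees, a list of three. A call has 1 to 5 rows; each row shifts and turns the commanded pose from where the row before left it, along the tool's axes as they then stand; what a row does not reach is not made up. A row lasts 1/10 s, in which the tool goes at most 50 mm and 8.59 degrees, less where a joint would pass 70% of its speed; a pose out of reach is approached as far as the arm can. A call is refused whole if a number of a shift passes 50 or a number of a turn 8.59, either way. A call with a gripper value outside its range is refused whole. The fingers move at their own pace and stop on an object; the grip force is fixed at half the most. Time passes only in rows, so rows that do not move let the fingers close. It gives the time, the measured TCP pose, the force, the opening and the grip force at its end, in the units of the state.
- bot.sense(): the state, without advancing time (a new reading comes with each control period).
- cams.grab_frame(name): name is "side" or "top" or "wrist"; returns (picture, depth): 480x640x3 uint8, blue, green, red; 480x640 float32, m along the optical axis (not along the pixel's ray), 0 where there is no reading.
- cams.camera_params(name): a dict with "intrinsics" (3x3 intrinsics, pixels), "dist" ([k1, k2, p1, p2, k3] as OpenCV has them; the pictures are not rectified), "rvec" (rotation vector, rad) and "tvec" (3), from world to camera coordinates, as OpenCV has them. Camera axes: x right, y down, z forward; pixel columns grow to the right and rows downward; lengths in m; the calibration is good to about 2 mm. A picture is of the moment at which its call begins: read the wrist's pose just before it. camera_params takes no time and is no camera call; for the wrist camera it gives the pose at the moment of the call.
- bot.hand_in(): hands the job in; it is judged then, once.
The state is a dict: "time_s": time; "q": joint angles; "qd": joint speeds; "tau": joint torques, N m; "position": TCP position; "tool_rot": TCP orientation; "ft_force": force on the tool from outside, world axes, zero at the start; "wrist_torque": the same for the moment, N m; "gripper_width": finger opening in m; "grip_force": force on a finger pad.
Only numpy, scipy, OpenCV 4.12 (cv2) and the standard library are available. Lean on these libraries where they do the work, as an engineer would, in place of code of your own. Each camera call takes 0.05 s, during which the arm holds its last target. There are 200 camera calls.

## Working session

There is one attempt and no reset: what is moved stays moved. The work goes in short steps, Python scripts to look and compute and a tool call to move; the robot and the scene stay as the last step left them, time stands still between calls to the robot, and variables do not carry over. Pictures are saved under pics/ and viewed, at most 10 in all, crops included, and the job is handed in when it is done.

Besides the shell and the picture viewer there is one more tool, called after "Emit:" in YAML: its name, and indented under it one key for each argument. send_rows: Moves the arm, as the interface text tells. Its arguments: {"type":"object","properties":{"hand":{"type":"array","items":{"type":"number"}},"slide":{"type":"array","items":{"type":"array","items":{"type":"number"}}},"rot":{"type":"array","items":{"type":"array","items":{"type":"number"}}}},"required":["hand","slide","rot"]}

```bash
ls; mkdir -p pics
cat > h.py <<'E'
import numpy as np, cv2, pickle
from cell import bot, cams
def grab(n):
    p=cams.camera_params(n); im,d=cams.grab_frame(n); 
    pickle.dump((im,d,p),open(f'last_{n}.pkl','wb')); return im,d,p
def load(n): return pickle.load(open(f'last_{n}.pkl','rb'))
def ray(p,uv):
    K=np.array(p['intrinsics'],float);D=np.array(p['dist'],float)
    R=cv2.Rodrigues(np.array(p['rvec'],float))[0];t=np.array(p['tvec'],float).ravel()
    n=cv2.undistortPoints(np.array(uv,float).reshape(-1,1,2),K,D).reshape(-1,2)
    return -R.T@t, np.c_[n,np.ones(len(n))]@R   # origin, dirs (depth-scaled)
def onz(p,uv,z):
    o,d=ray(p,uv); return o+d*((z-o[2])/d[:,2])[:,None]
def proj(p,X):
    return cv2.projectPoints(np.array(X,float).reshape(-1,3),np.array(p['rvec'],float),np.array(p['tvec'],float),np.array(p['intrinsics'],float),np.array(p['dist'],float))[0].reshape(-1,2)
def cloud(p,d):
    v,u=np.mgrid[0:480,0:640]; o,r=ray(p,np.c_[u.ravel(),v.ravel()])
    return (o+r*d.reshape(-1,1)).reshape(480,640,3)
E
python3 - <<'E'
from h import *
s=bot.sense(); print(s)
a,_,pa=grab('top'); b,_,pb=grab('side')
for p in(pa,pb): print(ray(p,[[320,240]]))
cv2.imwrite('pics/top.png',a); cv2.imwrite('pics/side.png',b)
E
```

```text
pics
{'time_s': 0.0, 'q': array([ 1.15389805,  0.4777924 ,  0.0223318 ,  1.55644447, -0.01149677,
        1.10929899, -0.08307973]), 'qd': array([ 8.02581684e-04, -1.59416699e-04, -1.02846835e-03, -1.54734435e-03,
        5.14775256e-04,  3.99033334e-05,  9.31744318e-05]), 'tau': array([ 1.42314576e-05, -5.82855284e+01,  1.53482236e+00, -2.72606134e+01,
       -5.43588144e-02,  1.71708543e-02,  1.60995351e-04]), 'position': array([ 0.20496201, -0.6425371 ,  0.24368965]), 'tool_rot': array([-3.10246137e+00, -4.82940574e-01,  6.44832828e-04]), 'ft_force': array([ 0.76338653,  0.78244313, -0.23037459]), 'wrist_torque': array([ 0.03102507,  0.00381009, -0.03195977]), 'grip_force': 0.0, 'gripper_width': 0.08757761633629109}
(array([ 0.4425316 , -0.08180852,  1.56857811]), array([[ 7.69541351e-02, -9.15539360e-04, -9.97163611e-01]]))
(array([ 0.24060836, -1.07373639,  0.90810301]), array([[ 0.2154655 ,  0.77757387, -0.59091389]]))
```

View pics/top.png

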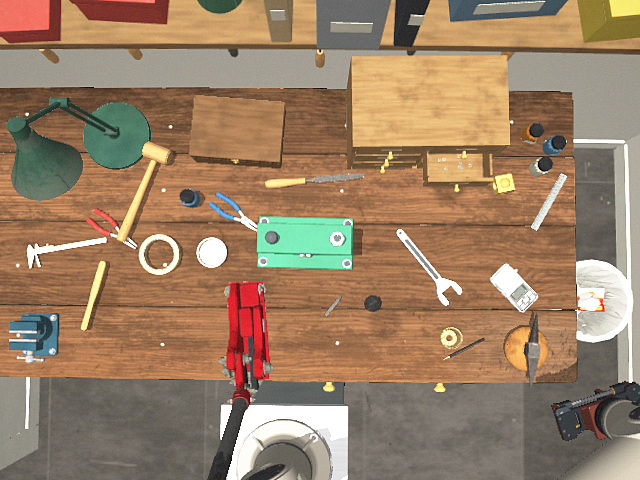

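View pics/side.png

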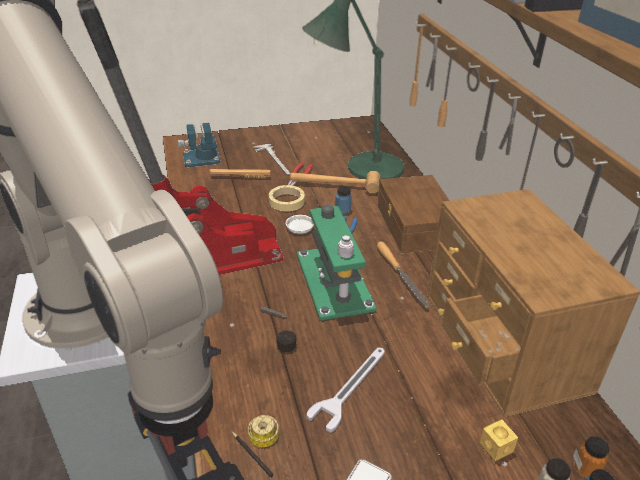

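Run:
```python
from h import *
im,d,p=load('top'); C=cloud(p,d)
hsv=cv2.cvtColor(im,cv2.COLOR_BGR2HSV)
# spanner
m=((hsv[...,1]<50)&(hsv[...,2]>120)).astype(np.uint8); box=np.zeros_like(m); box[220:310,390:470]=1; m&=box
n,l,st,c=cv2.connectedComponentsWithStats(m); k=1+st[1:,4].argmax(); M=l==k; print('spanner',st[k])
v,u=np.nonzero(M); P=onz(p,np.c_[u,v],0.009)
print('depth z',np.percentile(C[M][:,2],[5,50,95]))
np.save('sp.npy',P[:,:2])
# refined axis: handle pixels only
mu=P[:,:2].mean(0); w,V=np.linalg.eigh(np.cov(P[:,:2].T)); x=V[:,1]; 
if x[0]<0:x=-x
s=(P[:,:2]-mu)@x; print('extent',s.min(),s.max())
y=np.array([-x[1],x[0]])
t=(P[:,:2]-mu)@y
bins=np.linspace(s.min(),s.max(),24)
for a,b in zip(bins[:-1],bins[1:]):
    q=(s>=a)&(s<b); print(round(a,3),t[q].min().round(4),t[q].max().round(4),end=' | ')
# handle line fit
far=s>s.max()-.13; 
h=P[far&(s<s.max()-.005),:2]; vx,vy,hx,hy=cv2.fitLine(h.astype(np.float32),cv2.DIST_HUBER,0,1e-4,1e-4).ravel()
if vx<0:vx,vy=-vx,-vy
ax=np.array([vx,vy]); print('\nhandle dir',ax,np.degrees(np.arctan2(vy,vx)))
e=((P[:,:2]-[hx,hy])@ax); print('along',e.min(),e.max(),'end pt',np.array([hx,hy])+ax*e.max(), 'origin',np.array([hx,hy])+ax*(e.max()-.134))
# press
g=((hsv[...,0]>55)&(hsv[...,0]<90)&(hsv[...,1]>80)).astype(np.uint8)
g[:,:240]=0;g[:200]=0;g[290:]=0;g[:,370:]=0
top=g&(np.abs(C[...,2]-.14)<.015); base=g&(C[...,2]<.04)
for nme,mm,z in(('beam',top,.14),('base',g,.014)):
    v,u=np.nonzero(mm); Q=onz(p,np.c_[u,v],z)[:,:2].astype(np.float32); print(nme,len(v),cv2.minAreaRect(Q))
dk=((hsv[...,2]<70)).astype(np.uint8); 
for nme,(a,b,c_,d_),z in(('cap',(225,255,255,290),.164),('tin',(290,315,360,390),.024)):
    q=dk.copy()*0; q[a:b,c_:d_]=dk[a:b,c_:d_]; n,l,st,c=cv2.connectedComponentsWithStats(q);k=1+st[1:,4].argmax();print(nme,st[k],onz(p,c[k][None],z), np.median(C[l==k][:,2]))
q=((hsv[...,1]<50)&(hsv[...,2]>120)).astype(np.uint8);z=q*0;z[222:255,322:356]=q[222:255,322:356]
n,l,st,c=cv2.connectedComponentsWithStats(z);k=1+st[1:,4].argmax();print('nut',st[k],onz(p,c[k][None],.165),np.percentile(C[l==k][:,2],[5,50,95]))
```

```text
spanner [396 229  67  77 852]
depth z [0.00129684 0.00869032 0.0146734 ]
extent -0.09747072224923325 0.12745448336350554
-0.097 -0.0295 0.0297 | -0.088 -0.0307 0.0308 | -0.078 -0.03 0.0296 | -0.068 -0.029 0.0287 | -0.058 -0.0243 0.0226 | -0.049 -0.0181 0.0162 | -0.039 -0.0099 0.0102 | -0.029 -0.0089 0.0096 | -0.019 -0.0094 0.0088 | -0.009 -0.0087 0.0098 | 0.0 -0.0093 0.0089 | 0.01 -0.0086 0.0096 | 0.02 -0.0091 0.0091 | 0.03 -0.0084 0.0098 | 0.039 -0.0093 0.0092 | 0.049 -0.0099 0.0099 | 0.059 -0.0092 0.0094 | 0.069 -0.0101 0.0097 | 0.079 -0.009 0.0095 | 0.088 -0.0099 0.0099 | 0.098 -0.0101 0.0097 | 0.108 -0.0098 0.01 | 0.118 -0.0087 0.0079 | 
handle dir [0.7745537 0.6325081] 39.23541
along -0.15778382661778634 0.06724977666907012 end pt [ 0.59101898 -0.27825763] origin [ 0.48722878 -0.36301372]
beam 2542 ((0.557070791721344, -0.04571589082479477), (0.21877330541610718, 0.0704481303691864), 88.95069122314453)
base 4295 ((0.5562914609909058, -0.0443340465426445), (0.24186711013317108, 0.1291457563638687), 89.08507537841797)
cap [277 237   1   3   3] [[0.55466724 0.0146788  0.164     ]] 0.1547696416067197
tin [365 296  16  15 125] [[ 0.40465848 -0.21630918  0.024     ]] 0.023113527399115208
nut [330 232  15  14 166] [[ 0.55478872 -0.12076602  0.165     ]] [0.14550967 0.17074617 0.18470411]
```

Emit:
send_rows:
  hand: [1, 1, 1, 1, 1]
  slide:
    - [20, -10, 0]
    - [35, -18, 0]
    - [38, -20, 0]
    - [38, -20, 0]
    - [38, -20, 0]
  rot:
    - [0, 0, 0]
    - [0, 0, 0]
    - [0, 0, 0]
    - [0, 0, 0]
    - [0, 0, 0]

```text
time_s: 0.6
position: [0.3402, -0.5063, 0.2443]
tool_rot: [-3.104, -0.483, 0.001]
ft_force: [0.1, -0.3, 0.3]
gripper_width: 0.0875
grip_force: 0.0
```

Emit:
send_rows:
  hand: [1, 1, 1, 1, 1]
  slide:
    - [38, -20, 0]
    - [38, -20, 0]
    - [38, -19, 0]
    - [35, -17, 0]
    - [36, -17, 0]
  rot:
    - [0, 0, 0]
    - [0, 0, 0]
    - [0, 0, 0]
    - [0, 0, 0]
    - [0, 0, 0]

```text
time_s: 1.1
position: [0.4881, -0.3616, 0.2444]
tool_rot: [-3.104, -0.483, 0.001]
ft_force: [0.8, 0.1, -0.1]
gripper_width: 0.0876
grip_force: 0.0
```

Emit:
send_rows:
  hand: [1, 1, 1, 1, 1]
  slide:
    - [0, 0, 0]
    - [0, 0, 0]
    - [0, 0, 0]
    - [0, 0, 0]
    - [0, 0, 0]
  rot:
    - [0, 0, -5]
    - [0, 0, -6]
    - [0, 0, -6]
    - [0, 0, -4.5]
    - [0, 0, 0]

```text
time_s: 1.6
position: [0.4871, -0.363, 0.2442]
tool_rot: [-2.959, -1.054, 0.001]
ft_force: [-0.7, -0.7, -1.5]
gripper_width: 0.0874
grip_force: 0.0
```

```bash
cat >> h.py <<'E'
from scipy.spatial.transform import Rotation as Ro
def pose():
    s=bot.sense(); R=Ro.from_rotvec(s['tool_rot']).as_matrix(); return s,np.array(s['position']),R
def info():
    s,t,R=pose(); print('t',round(s['time_s'],2),'pos',t.round(4),'yaw',np.degrees(np.arctan2(R[1,0],R[0,0])).round(2),'tilt z',R[:,2].round(4),'F',s['ft_force'].round(2),'M',s['wrist_torque'].round(3),'w',round(s['gripper_width'],4),'gf',round(s['grip_force'],1),'q7',s['q'][6].round(3)); return s,t,R
def togo(target,yaw=None):
    s,t,R=pose(); print('slide mm',(R.T@(np.array(target)-t)*1000).round(1), 'rotz', None if yaw is None else (-(yaw-np.degrees(np.arctan2(R[1,0],R[0,0])))).round(2))
E
python3 - <<'E'
from h import *
s,t,R=info(); im,d,p=grab('wrist'); print(s['q'].round(2)); cv2.imwrite('pics/w1.png',im)
o,r=ray(p,[[320,240]]);print('cam in tool',R.T@(o-t),R.T@r[0])
E
```

```text
t 1.6 pos [ 0.4871 -0.363   0.2442] yaw 39.22 tilt z [-7.e-04  6.e-04 -1.e+00] F [-0.75 -0.68 -1.5 ] M [ 0.011 -0.056  0.006] w 0.0874 gf 0.0 q7 -0.415
[ 0.68  0.38 -0.18  1.71  0.08  1.06 -0.42]
cam in tool [ 0.08550602 -0.00062705 -0.14033058] [-0.3330579   0.01019085  0.94329953]
```

View pics/w1.png

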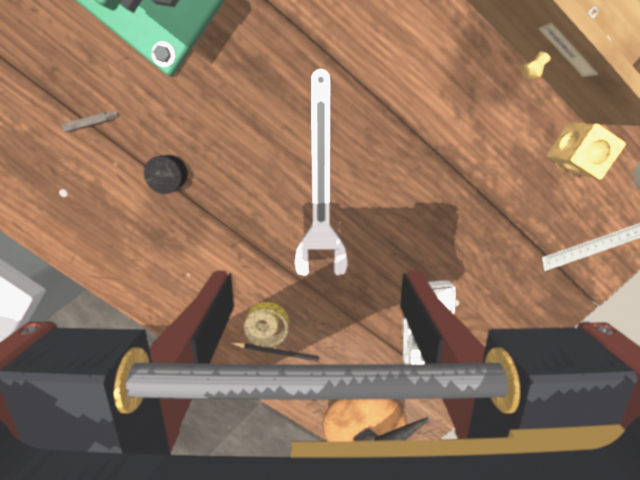

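```bash
cat >> h.py <<'E'
def spanner(im,p,z,roi,val=140,sat=45):
    hsv=cv2.cvtColor(im,cv2.COLOR_BGR2HSV); a,b,c,d=roi
    m=np.zeros(im.shape[:2],np.uint8); m[a:b,c:d]=((hsv[...,1]<sat)&(hsv[...,2]>val))[a:b,c:d]
    m=cv2.morphologyEx(m,cv2.MORPH_CLOSE,np.ones((9,9)))
    n,l,st,ce=cv2.connectedComponentsWithStats(m); k=1+st[1:,4].argmax(); v,u=np.nonzero(l==k)
    return st[k],onz(p,np.c_[u,v],z)[:,:2],l==k
E
python3 - <<'E'
from h import *
im,d,p=load('wrist'); st,P,M=spanner(im,p,.009,(60,280,280,365)); print(st)
s,t,R=pose()
x=R[:2,0]; 
for it in range(3):
    y=np.array([-x[1],x[0]]); s_=P@x; e=s_.max(); lo=s_.min(); rows=[]
    for a in np.arange(e-.15,e-.012,.004):
        q=(s_>=a)&(s_<a+.004); rows.append((a+.002,((P[q]@y).min()+(P[q]@y).max())/2,np.ptp(P[q]@y)))
    rows=np.array(rows); k=np.polyfit(rows[:,0],rows[:,1],1); x=x+k[0]*y; x/=np.linalg.norm(x)
y=np.array([-x[1],x[0]]); s_=P@x
print('yaw',np.degrees(np.arctan2(x[1],x[0])),'len',np.ptp(s_),'width',np.median(rows[:,2]))
e=s_.max(); print('origin from end',x*(e-.134)+y*np.median(rows[:,1]),'from jaw tips',x*(s_.min()+.09)+y*np.median(rows[:,1]))
togo([*(x*((s_.min()+.09+e-.134)/2)+y*np.median(rows[:,1])),.0240],np.degrees(np.arctan2(x[1],x[0])))
E
```

```text
[ 294   69   54  207 4401]
yaw 39.60971595893166 len 0.22511361143687075 width 0.018651063942357493
origin from end [ 0.48920993 -0.36591996] from jaw tips [ 0.488352   -0.36662995]
slide mm [ -0.8   3.7 220.3] rotz -0.52
```

Emit:
send_rows:
  hand: [1, 1, 1, 1, 1]
  slide:
    - [-1, 2.5, 25]
    - [0, 0, 40]
    - [0, 0, 40]
    - [0, 0, 40]
    - [0, 0, 35]
  rot:
    - [0, 0, -0.4]
    - [0, 0, 0]
    - [0, 0, 0]
    - [0, 0, 0]
    - [0, 0, 0]

```text
time_s: 2.15
position: [0.4876, -0.3654, 0.0627]
tool_rot: [-2.957, -1.06, 0.001]
ft_force: [0.5, -0.2, -0.2]
gripper_width: 0.0877
grip_force: 0.0
```

Emit:
send_rows:
  hand: [1, 1, 1, -1, -1]
  slide:
    - [0, 0, 25]
    - [0, 0, 14.5]
    - [0, 0, 0]
    - [0, 0, 0]
    - [0, 0, 0]
  rot:
    - [0, 0, 0]
    - [0, 0, 0]
    - [0, 0, 0]
    - [0, 0, 0]
    - [0, 0, 0]

```text
time_s: 2.65
position: [0.4887, -0.366, 0.0259]
tool_rot: [2.955, 1.063, 0.001]
ft_force: [-0.2, 0.1, 0.7]
gripper_width: 0.0752
grip_force: 0.0
```

Emit:
send_rows:
  hand: [-1, -1, -1, -1, -1]
  slide:
    - [0, 0, 0]
    - [0, 0, 0]
    - [0, 0, 0]
    - [0, 0, 0]
    - [0, 0, 0]
  rot:
    - [0, 0, 0]
    - [0, 0, 0]
    - [0, 0, 0]
    - [0, 0, 0]
    - [0, 0, 0]

```text
time_s: 3.15
position: [0.4882, -0.3657, 0.0252]
tool_rot: [2.956, 1.064, 0.0]
ft_force: [0.2, 0.1, 0.4]
gripper_width: 0.0354
grip_force: 0.0
```

```bash
python3 -c "
from h import *
info()"
```

```text
t 3.15 pos [ 0.4882 -0.3657  0.0252] yaw 39.59 tilt z [ 1.e-04 -1.e-04 -1.e+00] F [0.16 0.11 0.38] M [-0.016  0.009  0.028] w 0.0354 gf 0.0 q7 -0.467
```

Emit:
send_rows:
  hand: [-1, -1, -1, -1, -1]
  slide:
    - [0, 0, 1]
    - [0, 0, 0]
    - [0, 0, 0]
    - [0, 0, 0]
    - [0, 0, 0]
  rot:
    - [0, 0, 0]
    - [0, 0, 0]
    - [0, 0, 0]
    - [0, 0, 0]
    - [0, 0, 0]

```text
time_s: 3.65
position: [0.4883, -0.3657, 0.0241]
tool_rot: [2.956, 1.064, 0.0]
ft_force: [0.2, -1.9, -2.0]
gripper_width: 0.0174
grip_force: 30.0
```

Emit:
send_rows:
  hand: [-1, -1, -1, -1, -1]
  slide:
    - [0, 0, -5]
    - [0, 0, -20]
    - [0, 0, -35]
    - [0, 0, -40]
    - [0, 0, -40]
  rot:
    - [0, 0, 0]
    - [0, 0, 0]
    - [0, 0, 0]
    - [0, 0, 0]
    - [0, 0, 0]

```text
time_s: 4.15
position: [0.4872, -0.3649, 0.1651]
tool_rot: [-2.954, -1.064, 0.002]
ft_force: [1.3, 0.3, -3.9]
gripper_width: 0.0175
grip_force: 30.0
```

Emit:
send_rows:
  hand: [-1, -1, -1, -1, -1]
  slide:
    - [0, 0, -40]
    - [0, 0, -40]
    - [0, 0, -40]
    - [0, 0, -35]
    - [0, 0, -20]
  rot:
    - [0, 0, 0]
    - [0, 0, 0]
    - [0, 0, 0]
    - [0, 0, 0]
    - [0, 0, 0]

```text
time_s: 4.65
position: [0.4883, -0.3656, 0.3424]
tool_rot: [2.954, 1.063, 0.003]
ft_force: [0.8, 0.3, -4.0]
gripper_width: 0.0175
grip_force: 30.0
```

Emit:
send_rows:
  hand: [-1, -1, -1, -1, -1]
  slide:
    - [10, -10, 0]
    - [25, -26, 0]
    - [29, -31, 0]
    - [29, -31, 0]
    - [29, -31, 0]
  rot:
    - [0, 0, 0]
    - [0, 0, 0]
    - [0, 0, 0]
    - [0, 0, 0]
    - [0, 0, 0]

```text
time_s: 5.15
position: [0.4984, -0.1852, 0.3369]
tool_rot: [-2.953, -1.064, 0.005]
ft_force: [1.1, 0.7, -4.1]
gripper_width: 0.0176
grip_force: 30.0
```

Emit:
send_rows:
  hand: [-1, -1, -1, -1, -1]
  slide:
    - [28, -29, 0]
    - [20, -21, 0]
    - [0, 0, 0]
    - [0, 0, 0]
    - [0, 0, 0]
  rot:
    - [0, 0, 0]
    - [0, 0, 0]
    - [0, 0, -4]
    - [0, 0, -7]
    - [0, 0, -7]

```text
time_s: 5.65
position: [0.5034, -0.1176, 0.3369]
tool_rot: [-2.746, -1.522, 0.005]
ft_force: [0.0, -0.2, -3.9]
gripper_width: 0.0175
grip_force: 30.0
```

Emit:
send_rows:
  hand: [-1, -1, -1, -1, -1]
  slide:
    - [0, 0, 0]
    - [0, 0, 0]
    - [0, 0, 0]
    - [0, 0, 0]
    - [0, 0, 0]
  rot:
    - [0, 0, -8]
    - [0, 0, -8]
    - [0, 0, -8]
    - [0, 0, -8]
    - [0, 0, -6.8]

```text
time_s: 6.15
position: [0.5034, -0.1179, 0.3369]
tool_rot: [-2.084, -2.346, 0.003]
ft_force: [0.2, -0.5, -3.3]
gripper_width: 0.0178
grip_force: 30.0
```

Emit:
send_rows:
  hand: [-1, -1, -1]
  slide:
    - [0, 0, 0]
    - [0, 0, 0]
    - [0, 0, 0]
  rot:
    - [0, 0, -3]
    - [0, 0, 0]
    - [0, 0, 0]

```text
time_s: 6.45
position: [0.5041, -0.1186, 0.3378]
tool_rot: [-2.032, -2.393, 0.002]
ft_force: [0.1, -0.1, -3.2]
gripper_width: 0.0177
grip_force: 30.0
```

Run:
```python
from h import *
s,t,R=info(); im,d,p=grab('wrist'); cv2.imwrite('pics/w2.png',im); print(s['q'].round(2))
```

```text
t 6.45 pos [ 0.5041 -0.1186  0.3378] yaw 99.35 tilt z [-2.4e-03  5.0e-04 -1.0e+00] F [ 0.06 -0.08 -3.22] M [-0.103 -0.17  -0.002] w 0.0177 gf 30.0 q7 0.201
[ 0.5   0.17 -0.44  1.78  0.08  1.21  0.2 ]
```

View pics/w2.png

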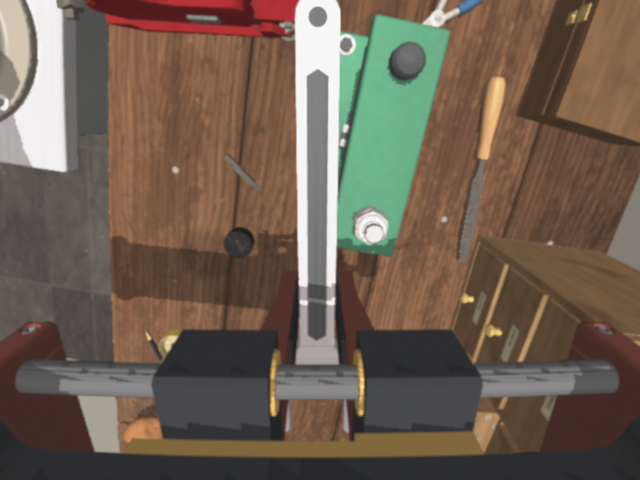

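Run:
```python
from h import *
im,d,p=load('wrist'); s,t,R=pose(); C=cloud(p,d); hsv=cv2.cvtColor(im,cv2.COLOR_BGR2HSV)
g=(hsv[...,0]>55)&(hsv[...,0]<95)&(hsv[...,1]>80)&(np.abs(C[...,2]-.14)<.012)
print('beam z',np.median(C[g][:,2]))
v,u=np.nonzero(g); P=onz(p,np.c_[u,v],.14)[:,:2]
# far edge: for bins of y max x
b=np.arange(-.14,.05,.004); E=[(a+.002,P[(P[:,1]>=a)&(P[:,1]<a+.004),0].max()) for a in b]; E=np.array(E)
k=np.polyfit(E[:,0],E[:,1],1); r=E[:,1]-np.polyval(k,E[:,0]); ok=abs(r)<.0015; k=np.polyfit(E[ok,0],E[ok,1],1)
yaw=-np.arctan(k[0]); print('press yaw deg',np.degrees(yaw),ok.sum(),len(ok)); ax=np.array([np.cos(yaw),np.sin(yaw)]); ay=np.array([-ax[1],ax[0]])
far=np.median(P[:,0]*0+0) ; fx=np.median(np.c_[E[ok,1],E[ok,0]]@ax)
Y=P@ay; X=P@ax; q=(X>fx-.03)&(X<fx-.005)
def ends(lo):
    vals=[]
    for a in np.arange(fx-.028,fx-.006,.003):
        w=(X>=a)&(X<a+.003); vals.append(Y[w].min() if lo else Y[w].max())
    return np.median(vals)
y0,y1=ends(1),ends(0); print('len',y1-y0,'width check near edge',np.percentile(X,1)-fx)
c=ax*(fx-.035)+ay*(y0+y1)/2; print('centre',c,'rod',c-ay*.075,'cap',c+ay*.075)
# cap top & rod end
dk=((hsv[...,2]<75)&(np.abs(C[...,2]-.164)<.008)).astype(np.uint8); dk[:30]=0;dk[100:]=0;dk[:,:380]=0;dk[:,440:]=0
v,u=np.nonzero(dk);Q=onz(p,np.c_[u,v],.164)[:,:2].astype(np.float32);print('cap',cv2.minEnclosingCircle(Q),Q.mean(0))
w=((np.abs(C[...,2]-.182)<.004)).astype(np.uint8);w[:190]=0;w[260:]=0;w[:,:345]=0;w[:,400:]=0
v,u=np.nonzero(w);Q=onz(p,np.c_[u,v],.182)[:,:2].astype(np.float32);print('rodend',len(Q),cv2.minEnclosingCircle(Q),Q.mean(0))
# handle in tool frame
zt=t[2]-.015; st,P,M=spanner(im,p,zt,(0,270,285,350)); m=M.copy()
cx=[];
for r_ in range(30,260,5):
    uu=np.nonzero((hsv[r_,280:350,1]<70)&(hsv[r_,280:350,2]>60))[0]+280
    cx.append((r_,uu.min(),uu.max()+1-0))
cx=np.array(cx); 
L=onz(p,np.c_[cx[:,1]-.5,cx[:,0]],zt);Rr=onz(p,np.c_[cx[:,2]-.5,cx[:,0]],zt)
Lt=(L-t)@R;Rt=(Rr-t)@R; mid=(Lt+Rt)/2; print('width',np.median(np.linalg.norm(Lt-Rt,axis=1)))
kk=np.polyfit(mid[:,0],mid[:,1],1); print('handle y in tool at x=0',kk[1],'slope deg',np.degrees(np.arctan(kk[0])),'resid',np.std(mid[:,1]-np.polyval(kk,mid[:,0])), mid[[0,-1]])
hd=np.nonzero(((hsv[:100,318,1]<70)&(hsv[:100,318,2]>150)))[0]; print('end row',hd[:3])
cv2.imwrite('pics/crop2.png',cv2.resize(im[180:270,330:420],None,fx=6,fy=6,interpolation=cv2.INTER_CUBIC))
```

```text
beam z 0.1401981090689961
press yaw deg -1.009063485537458 48 48
len 0.21589560342915376 width check near edge -0.06806960536917905
centre [ 0.55611706 -0.04726972] rod [ 0.55479627 -0.12225809] cap [0.55743786 0.02771865]
cap ((0.5550397634506226, 0.02248707041144371), 0.01307010930031538) [0.55459726 0.01577189]
rodend 337 ((0.5562636852264404, -0.1215725988149643), 0.009980231523513794) [ 0.55624604 -0.1217104 ]
width 0.019658139760742873
handle y in tool at x=0 0.0002844842369100331 slope deg 0.366077708043053 resid 0.0008992050244149168 [[ 0.12050919 -0.00146641  0.01508393]
 [ 0.02348129  0.0002311   0.01501547]]
end row [0 1 2]
```

View pics/crop2.png

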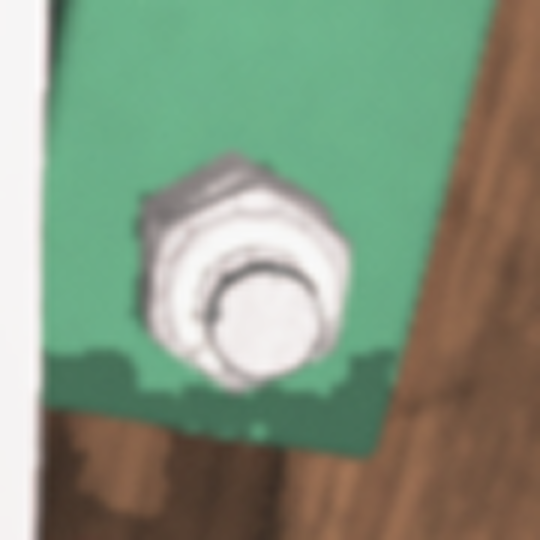

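Run:
```python
from h import *
im,d,p=load('top'); C=cloud(p,d); hsv=cv2.cvtColor(im,cv2.COLOR_BGR2HSV)
r=((hsv[...,0]<8)|(hsv[...,0]>172))&(hsv[...,1]>150); r[:260]=0; r[:,300:]=0;r[:,200:]&=True; r[:,:215]=0
Q=C[r]; 
for a in np.arange(.26,.5,.03):
    q=Q[(Q[:,0]>=a)&(Q[:,0]<a+.03)]
    if len(q): print(round(a,2),'ymin/max',np.percentile(q[:,1],[2,98]).round(3),'z',np.percentile(q[:,2],[50,98]).round(3))
im,d,p=load('wrist'); s,t,R=pose(); zt=t[2]-.0151
gray=cv2.cvtColor(im,cv2.COLOR_BGR2LAB)[...,0].astype(float); sat=cv2.cvtColor(im,cv2.COLOR_BGR2HSV)[...,1]
L=[];Rr=[]
for v in range(40,200,4):
    row=cv2.GaussianBlur(gray[v-1:v+2].mean(0)[None],(3,1),0)[0]; g=np.diff(row)
    a=285+g[285:312].argmax(); b=325+g[325:352].argmin(); L.append((a+.5,v));Rr.append((b+.5,v))
L=np.array(L);Rr=np.array(Rr); l=(onz(p,L,zt)-t)@R; r=(onz(p,Rr,zt)-t)@R
for e in(l,r):
    k=np.polyfit(e[:,0],e[:,1],1); q=abs(e[:,1]-np.polyval(k,e[:,0]))<.001; k=np.polyfit(e[q,0],e[q,1],1); print('edge y0 %.4f slope %.2f deg n %d'%(k[1],np.degrees(np.arctan(k[0])),q.sum()), e[:,0].min().round(3),e[:,0].max().round(3))
D=.150; th=np.radians(99.4); dr=np.array([np.cos(th),np.sin(th)])
rod=np.array([.556,-.1215]); print('approach',rod+dr*.118); togo([*(rod+dr*.118),.245],99.4)
```

```text
0.26 ymin/max [0.044 0.118] z [0.171 0.207]
0.29 ymin/max [0.047 0.122] z [0.118 0.2  ]
0.32 ymin/max [0.05  0.125] z [0.101 0.151]
0.35 ymin/max [0.052 0.129] z [0.098 0.118]
0.38 ymin/max [0.056 0.146] z [0.091 0.108]
0.41 ymin/max [0.056 0.131] z [0.038 0.099]
0.44 ymin/max [-0.082  0.143] z [0.035 1.569]
edge y0 -0.0093 slope 0.13 deg n 40 0.052 0.117
edge y0 0.0092 slope 0.12 deg n 35 0.052 0.117
approach [ 0.53672754 -0.00508448]
slide mm [106.8  50.6  93.1] rotz -0.05
```

Emit:
send_rows:
  hand: [-1, -1, -1, -1, -1]
  slide:
    - [15, 8, 0]
    - [30, 14, 0]
    - [30, 14, 0]
    - [22, 10, 0]
    - [10, 4.6, 0]
  rot:
    - [0, 0, 0]
    - [0, 0, 0]
    - [0, 0, 0]
    - [0, 0, 0]
    - [0, 0, 0]

```text
time_s: 7.0
position: [0.5376, -0.0024, 0.3389]
tool_rot: [-2.028, -2.398, -0.001]
ft_force: [0.7, 0.1, -2.7]
gripper_width: 0.0178
grip_force: 30.0
```

Emit:
send_rows:
  hand: [-1, -1, -1, -1, -1]
  slide:
    - [0, 0, 10]
    - [0, 0, 30]
    - [0, 0, 35]
    - [0, 0, 35]
    - [0, 0, 20]
  rot:
    - [0, 0, 0]
    - [0, 0, 0]
    - [0, 0, 0]
    - [0, 0, 0]
    - [0, 0, 0]

```text
time_s: 7.5
position: [0.5353, -0.0082, 0.2054]
tool_rot: [-2.034, -2.391, 0.007]
ft_force: [-0.2, -0.7, -3.4]
gripper_width: 0.0175
grip_force: 30.0
```

Emit:
send_rows:
  hand: [-1, -1, -1]
  slide:
    - [0, 0, 10]
    - [0, 0, 0]
    - [0, 0, 0]
  rot:
    - [0, 0, 0]
    - [0, 0, 0]
    - [0, 0, 0]

```text
time_s: 7.8
position: [0.5381, -0.0062, 0.1999]
tool_rot: [2.033, 2.394, 0.001]
ft_force: [0.4, 0.5, -3.1]
gripper_width: 0.0172
grip_force: 30.0
```

Run:
```python
from h import *
s,t,R=info(); im,d,p=grab('wrist'); b,_,pb=grab('side')
th=np.radians(99.4); dr=np.array([np.cos(th),np.sin(th)])
rod=np.array([.556,-.1215]); togo([*(rod+dr*.118),.1645],99.4)
x,y=proj(pb,[.555,-.1,.15])[0].astype(int); print(x,y)
c=cv2.resize(b[y-60:y+60,x-60:x+60],None,fx=5,fy=5,interpolation=cv2.INTER_CUBIC)
out=np.hstack([cv2.resize(im[:,100:540],(520,567))[:600], np.zeros((567,0,3),np.uint8)]); c=c[:567]
cv2.imwrite('pics/c3.png',np.hstack([cv2.resize(out,(400,436)),cv2.resize(c,(400,436))]))
```

```text
t 7.8 pos [ 0.5381 -0.0062  0.1999] yaw 99.33 tilt z [ 1.2e-03 -2.0e-04 -1.0e+00] F [ 0.41  0.53 -3.12] M [-0.03  -0.113  0.001] w 0.0172 gf 30.0 q7 -0.126
slide mm [ 1.  -1.8 36. ] rotz -0.04
340 243
```

View pics/c3.png

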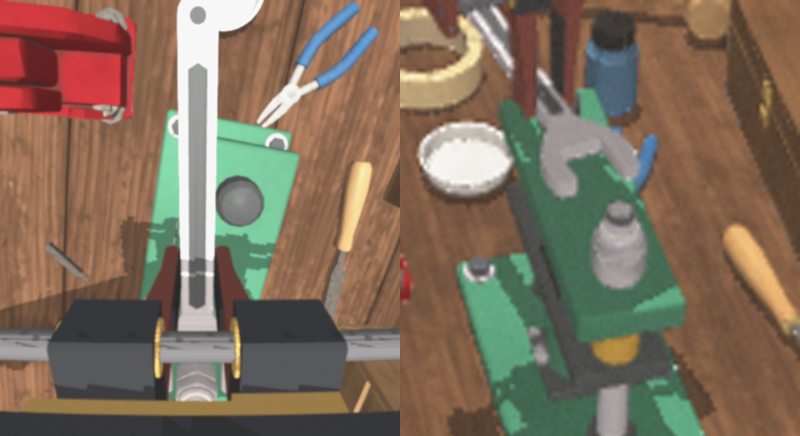

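Run:
```python
from h import *
im,d,p=load('wrist'); s,t,R=pose(); C=cloud(p,d); hsv=cv2.cvtColor(im,cv2.COLOR_BGR2HSV)
w=np.zeros(d.shape,bool); w[370:450,270:370]=1
for lo,hi,z in((.178,.186,.182),(.1665,.173,.170)):
    m=w&(C[...,2]>lo)&(C[...,2]<hi); v,u=np.nonzero(m)
    if len(v)>5:
        Q=onz(p,np.c_[u,v],z)[:,:2].astype(np.float32); print(z,len(v),u.min(),u.max(),v.min(),v.max(),cv2.minEnclosingCircle(Q),((np.c_[Q,np.full(len(Q),z)]-t)@R)[:,1].min(),((np.c_[Q,np.full(len(Q),z)]-t)@R)[:,1].max())
# cap
m=(C[...,2]>.1625)&(C[...,2]<.1675)&(hsv[...,1]<90)&(hsv[...,2]<130); m[:150]=0;m[300:]=0;m[:,:320]=0;m[:,420:]=0
n,l,st,ce=cv2.connectedComponentsWithStats(m.astype(np.uint8));k=1+st[1:,4].argmax();v,u=np.nonzero(l==k);Q=onz(p,np.c_[u,v],.164)[:,:2].astype(np.float32)
(c,r)=cv2.minEnclosingCircle(Q);print('cap',st[k],c,r)
g=cv2.cvtColor(im,cv2.COLOR_BGR2LAB)[...,0].astype(float); zt=t[2]-.0151
L=[];Rr=[]
for vv in range(70,270,4):
    row=g[vv-1:vv+2].mean(0); dg=np.diff(row); a=285+dg[285:312].argmax(); b=325+dg[325:350].argmin(); L.append((a+.5,vv));Rr.append((b+.5,vv))
l=(onz(p,L,zt)-t)@R; r=(onz(p,Rr,zt)-t)@R
for e in(l,r):
    k=np.polyfit(e[:,0],e[:,1],1); q=abs(e[:,1]-np.polyval(k,e[:,0]))<.0008; k=np.polyfit(e[q,0],e[q,1],1); print('edge y0 %.4f slope %.2f n %d'%(k[1],np.degrees(np.arctan(k[0])),q.sum()))
ct=(np.array([*c,.164])-t)@R; print('cap in tool',ct)
```

```text
0.182 95 286 347 400 430 ((0.5523059964179993, -0.08531363308429718), 0.020791836082935333) -0.01852573784094453 0.018056990485653054
0.17 560 294 338 422 440 ((0.5558058619499207, -0.11515390127897263), 0.014731578528881073) -0.015074299574063903 0.01373149584633968
cap [347 226  37  20 305] (0.559097409248352, 0.027070390060544014) 0.009747058153152466
edge y0 -0.0097 slope 0.23 n 47
edge y0 0.0091 slope 0.08 n 46
cap in tool [0.0290615  0.02554054 0.03655044]
```

Run:
```python
from h import *
im,d,p=load('wrist'); s,t,R=pose()
g=cv2.cvtColor(im,cv2.COLOR_BGR2GRAY)
c=cv2.HoughCircles(cv2.GaussianBlur(g,(3,3),0)[180:290,325:420],cv2.HOUGH_GRADIENT,1,200,param1=80,param2=12,minRadius=18,maxRadius=38)
print(c); u,v,r=c[0][0]; u+=325;v+=180
X=onz(p,[[u,v],[u+r,v]],.164); print('cap',X[0],np.linalg.norm(X[1]-X[0]),'tool',(X[0]-t)@R)
a=cv2.resize(im[375:450,255:385],None,fx=6,fy=6,interpolation=cv2.INTER_CUBIC); b=im[160:300,290:430].copy()
cv2.circle(b,(int(u-290),int(v-160)),int(r),(0,0,255),1); b=cv2.resize(b,None,fx=1,fy=1)
a[:140,:140]=b; cv2.imwrite('pics/c4.png',a)
```

```text
[[[38.5 42.5 26.8]]]
cap [0.55754583 0.03069975 0.164     ] 0.01426414551634724 tool [0.03289488 0.02459989 0.03654589]
```

View pics/c4.png

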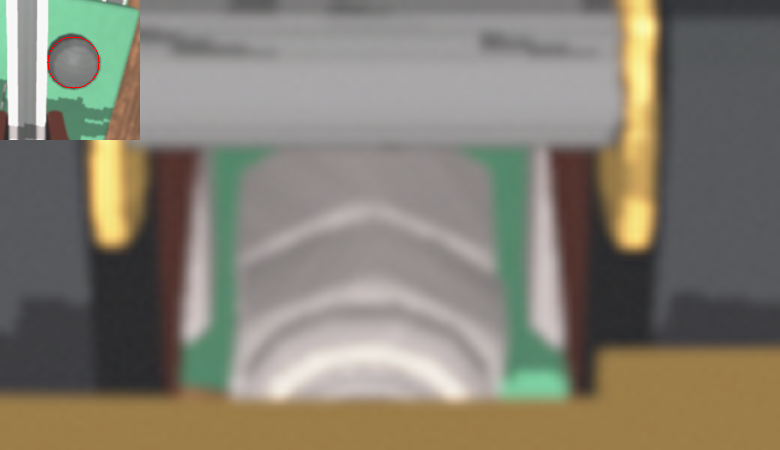

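Run:
```python
from h import *
im,d,p=load('wrist'); s,t,R=pose()
f=lambda x,y:[255+x/6-.4,375+y/6-.4]
for n,pt,z in(('set corner top',(369,205),.156),('set L edge',(241,262),.153),('set R edge',(493,262),.153),('jam corner',(369,283),.1665),('jam collarL',(237,385),.166),('jam R',(502,385),.166)):
    X=onz(p,[f(*pt)],z)[0]; print(n,X[:2].round(4),'tool',((X-t)@R*1000).round(1))
g=cv2.cvtColor(im,cv2.COLOR_BGR2LAB)[...,0].astype(int)
for v in (412,420,428): print(v,g[v,280:355].tolist())
```

```text
set corner top [ 0.5545 -0.106 ] tool [-101.5   -0.6   44.6]
set L edge [ 0.5417 -0.12  ] tool [-113.2  -15.6   47.5]
set R edge [ 0.5707 -0.1153] tool [-113.3   13.8   47.6]
jam corner [ 0.5546 -0.1064] tool [-101.9   -0.6   34.1]
jam collarL [ 0.5426 -0.1243] tool [-117.6  -15.3   34.5]
jam R [ 0.5718 -0.1195] tool [-117.6   14.3   34.6]
412 [50, 56, 63, 64, 64, 73, 109, 153, 174, 159, 139, 132, 134, 135, 139, 141, 144, 145, 146, 147, 147, 147, 150, 154, 160, 167, 173, 176, 179, 179, 178, 175, 169, 164, 162, 159, 156, 155, 156, 158, 163, 166, 172, 175, 177, 174, 169, 163, 156, 152, 149, 147, 148, 147, 147, 146, 142, 138, 135, 134, 134, 133, 135, 149, 177, 194, 179, 131, 82, 65, 63, 63, 61, 51, 48]
420 [47, 54, 62, 62, 69, 102, 155, 191, 192, 169, 143, 134, 133, 138, 143, 145, 140, 137, 139, 141, 141, 142, 144, 145, 148, 149, 149, 149, 149, 150, 151, 152, 153, 155, 159, 160, 162, 163, 161, 159, 156, 154, 153, 153, 153, 153, 154, 153, 151, 149, 146, 143, 141, 140, 141, 146, 150, 145, 137, 132, 133, 132, 137, 158, 186, 202, 199, 172, 121, 74, 63, 63, 56, 50, 45]
428 [46, 51, 58, 65, 91, 142, 187, 202, 196, 175, 148, 135, 134, 135, 145, 158, 166, 171, 177, 183, 186, 185, 178, 171, 164, 158, 159, 161, 165, 169, 171, 172, 171, 171, 172, 172, 173, 172, 173, 174, 174, 173, 169, 164, 158, 156, 158, 163, 172, 176, 181, 182, 178, 172, 164, 157, 153, 150, 144, 139, 133, 131, 138, 163, 190, 203, 203, 192, 161, 108, 69, 60, 53, 47, 45]
```

Run:
```python
from h import *
im,d,p=load('wrist'); s,t,R=pose()
z=t[2]-.0141
for v,a,b in((412,289.3,343.3),(420,289.6,343.0),(428,289.8,342.9)):
    X=(onz(p,[[a,v],[b,v]],z)-t)@R*1000; print(X.round(1), X.mean(0).round(2))
```

```text
[[-73.1 -15.8  14.1]
 [-73.1  15.   14.2]] [-73.13  -0.39  14.14]
[[-79.1 -15.8  14.1]
 [-79.2  15.   14.2]] [-79.15  -0.39  14.15]
[[-85.3 -15.8  14.1]
 [-85.3  15.1  14.2]] [-85.32  -0.36  14.15]
```

Emit:
send_rows:
  hand: [-1, -1, -1, -1, -1]
  slide:
    - [0, -1.5, 5]
    - [0, 0, 10]
    - [0, 0, 10]
    - [0, 0, 7]
    - [0, 0, 2]
  rot:
    - [0, 0, 0]
    - [0, 0, 0]
    - [0, 0, 0]
    - [0, 0, 0]
    - [0, 0, 0]

```text
time_s: 8.4
position: [0.5351, -0.0059, 0.1639]
tool_rot: [-2.031, -2.394, 0.003]
ft_force: [-4.9, -0.7, 8.3]
gripper_width: 0.0177
grip_force: 30.0
```

Emit:
send_rows:
  hand: [-1, -1, -1]
  slide:
    - [0, 0, 0.5]
    - [0, 0, 0]
    - [0, 0, 0]
  rot:
    - [0, 0, 0]
    - [0, 0, 0]
    - [0, 0, 0]

```text
time_s: 8.7
position: [0.5365, -0.0057, 0.1649]
tool_rot: [2.032, 2.395, 0.001]
ft_force: [-0.0, 0.6, -4.2]
gripper_width: 0.0175
grip_force: 30.0
```

```bash
python3 -c "
from h import *
info()"
```

```text
t 8.7 pos [ 0.5365 -0.0057  0.1649] yaw 99.39 tilt z [ 8.e-04  1.e-04 -1.e+00] F [-0.03  0.61 -4.15] M [-0.026 -0.058  0.008] w 0.0175 gf 30.0 q7 -0.153
```

Emit:
send_rows:
  hand: [-1, -1, -1, -1, -1]
  slide:
    - [0, 0.6, 0]
    - [-3, 0.6, 0]
    - [-5, 0, 0]
    - [0, 0, 0]
    - [0, 0, 0]
  rot:
    - [0, 0, 0]
    - [0, 0, 0]
    - [0, 0, 0]
    - [0, 0, 0]
    - [0, 0, 0]

```text
time_s: 9.2
position: [0.5386, -0.0139, 0.1646]
tool_rot: [2.033, 2.395, -0.0]
ft_force: [0.6, -0.5, -3.6]
gripper_width: 0.0175
grip_force: 30.0
```

Run:
```python
from h import *
s,t,R=info(); im,d,p=grab('wrist'); 
a=cv2.resize(im[375:450,255:385],None,fx=6,fy=6,interpolation=cv2.INTER_CUBIC)
g=cv2.cvtColor(im,cv2.COLOR_BGR2GRAY)
c=cv2.HoughCircles(cv2.GaussianBlur(g,(3,3),0)[170:330,325:430],cv2.HOUGH_GRADIENT,1,200,param1=80,param2=12,minRadius=22,maxRadius=48); print(c)
b=im[120:330,270:450].copy(); 
if c is not None: cv2.circle(b,(int(c[0][0][0]+55),int(c[0][0][1]+50)),int(c[0][0][2]),(0,0,255),1)
a[-210:,:180]=b; cv2.imwrite('pics/c5.png',a)
```

```text
t 9.2 pos [ 0.5386 -0.0139  0.1646] yaw 99.35 tilt z [-0. -0. -1.] F [ 0.62 -0.54 -3.61] M [-0.146 -0.118  0.001] w 0.0175 gf 30.0 q7 -0.138
[[[50.5 58.5 32.6]]]
```

View pics/c5.png

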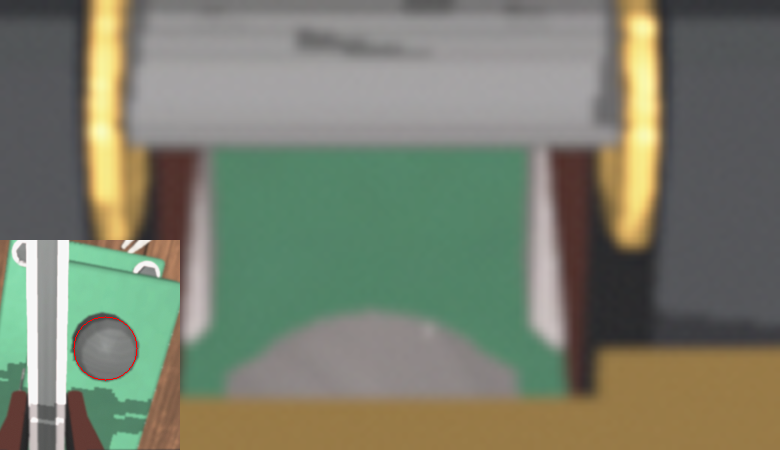

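Emit:
send_rows:
  hand: [-1, -1, -1, -1, -1]
  slide:
    - [-4, 0.1, 0]
    - [-4, 0, 0]
    - [-4, 0, 0]
    - [-2, 0, 0]
    - [0, 0, 0]
  rot:
    - [0, 0, 0]
    - [0, 0, 0]
    - [0, 0, 0]
    - [0, 0, 0]
    - [0, 0, 0]

```text
time_s: 9.75
position: [0.541, -0.0279, 0.1646]
tool_rot: [2.033, 2.395, -0.0]
ft_force: [-0.2, -0.6, -4.1]
gripper_width: 0.0176
grip_force: 30.0
```

Emit:
send_rows:
  hand: [-1, -1, -1, -1, -1]
  slide:
    - [-2, 0, 0]
    - [-2, 0, 0]
    - [-2, 0, 0]
    - [-2, 0, 0]
    - [0, 0, 0]
  rot:
    - [0, 0, 0]
    - [0, 0, 0]
    - [0, 0, 0]
    - [0, 0, 0]
    - [0, 0, 0]

```text
time_s: 10.25
position: [0.5423, -0.0356, 0.1646]
tool_rot: [2.033, 2.395, -0.0]
ft_force: [0.3, 0.3, -4.0]
gripper_width: 0.0178
grip_force: 30.0
```

```bash
python3 -c "
from h import *
info()"
```

```text
t 10.25 pos [ 0.5423 -0.0356  0.1646] yaw 99.36 tilt z [-0.e+00 -2.e-04 -1.e+00] F [ 0.31  0.29 -3.99] M [-0.055 -0.145  0.001] w 0.0178 gf 30.0 q7 -0.095
```

Emit:
send_rows:
  hand: [-1, -1, -1, -1, -1]
  slide:
    - [-2, 0, 0]
    - [-2, 0, 0]
    - [-2, 0, 0]
    - [-2, 0, 0]
    - [0, 0, 0]
  rot:
    - [0, 0, 0]
    - [0, 0, 0]
    - [0, 0, 0]
    - [0, 0, 0]
    - [0, 0, 0]

```text
time_s: 10.75
position: [0.5436, -0.0435, 0.1646]
tool_rot: [2.033, 2.395, -0.0]
ft_force: [-0.3, -0.3, -3.0]
gripper_width: 0.0178
grip_force: 30.0
```

Emit:
send_rows:
  hand: [-1, -1, -1, -1]
  slide:
    - [-1, 0, 0]
    - [-1, 0, 0]
    - [-1, 0, 0]
    - [0, 0, 0]
  rot:
    - [0, 0, 0]
    - [0, 0, 0]
    - [0, 0, 0]
    - [0, 0, 0]

```text
time_s: 11.15
position: [0.5441, -0.0462, 0.1646]
tool_rot: [2.032, 2.396, -0.0]
ft_force: [-0.4, 0.4, -3.9]
gripper_width: 0.0173
grip_force: 30.0
```

```bash
python3 -c "
from h import *
info()"
```

```text
t 11.15 pos [ 0.5441 -0.0462  0.1646] yaw 99.38 tilt z [-1.e-04 -1.e-04 -1.e+00] F [-0.41  0.37 -3.94] M [-0.049 -0.094 -0.019] w 0.0173 gf 30.0 q7 -0.075
```

Emit:
send_rows:
  hand: [-1, -1, -1]
  slide:
    - [-0.7, 0, 0]
    - [-0.7, 0, 0]
    - [0, 0, 0]
  rot:
    - [0, 0, 0]
    - [0, 0, 0]
    - [0, 0, 0]

```text
time_s: 11.45
position: [0.5443, -0.0475, 0.1646]
tool_rot: [2.032, 2.396, -0.0]
ft_force: [-1.2, -0.1, -3.6]
gripper_width: 0.0177
grip_force: 30.0
```

Emit:
send_rows:
  hand: [-1, -1, -1]
  slide:
    - [-0.7, 0, 0]
    - [-0.5, 0, 0]
    - [0, 0, 0]
  rot:
    - [0, 0, 0]
    - [0, 0, 0]
    - [0, 0, 0]

```text
time_s: 11.75
position: [0.5445, -0.0487, 0.1647]
tool_rot: [2.032, 2.396, -0.0]
ft_force: [0.1, -0.7, -4.8]
gripper_width: 0.0177
grip_force: 30.0
```

```bash
python3 -c "
from h import *
info()"
```

```text
t 11.75 pos [ 0.5445 -0.0487  0.1647] yaw 99.39 tilt z [-0.e+00 -1.e-04 -1.e+00] F [ 0.07 -0.68 -4.84] M [-0.076 -0.104  0.048] w 0.0177 gf 30.0 q7 -0.07
```

Emit:
send_rows:
  hand: [-1, -1, -1]
  slide:
    - [-0.5, 0, 0]
    - [-0.5, 0, 0]
    - [0, 0, 0]
  rot:
    - [0, 0, 0]
    - [0, 0, 0]
    - [0, 0, 0]

```text
time_s: 12.05
position: [0.5447, -0.0497, 0.1646]
tool_rot: [2.032, 2.396, -0.0]
ft_force: [0.2, -0.4, -3.4]
gripper_width: 0.0174
grip_force: 30.0
```

Run:
```python
from h import *
info(); b,_,pb=grab('side'); im,_,p=grab('wrist')
x,y=proj(pb,[.555,-.08,.15])[0].astype(int)
c=cv2.resize(b[y-50:y+50,x-50:x+50],(400,400),interpolation=cv2.INTER_CUBIC)
cv2.imwrite('pics/c6.png',np.hstack([c,cv2.resize(im[100:450,150:500],(400,400))]))
```

```text
t 12.05 pos [ 0.5447 -0.0497  0.1646] yaw 99.38 tilt z [-0.e+00 -1.e-04 -1.e+00] F [ 0.2  -0.38 -3.35] M [-0.061 -0.142  0.009] w 0.0174 gf 30.0 q7 -0.068
```

View pics/c6.png

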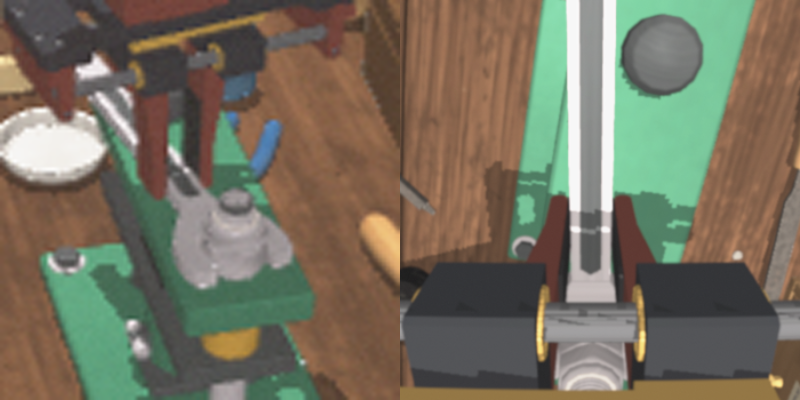

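Emit:
send_rows:
  hand: [-1, -1, -1]
  slide:
    - [-0.4, 0, 0]
    - [-0.4, 0, 0]
    - [0, 0, 0]
  rot:
    - [0, 0, 0]
    - [0, 0, 0]
    - [0, 0, 0]

```text
time_s: 12.45
position: [0.5448, -0.0504, 0.1646]
tool_rot: [-2.032, -2.396, 0.0]
ft_force: [-0.8, 0.3, -3.6]
gripper_width: 0.0179
grip_force: 30.0
```

Run:
```python
from h import *
info()
```

```text
t 12.45 pos [ 0.5448 -0.0504  0.1646] yaw 99.39 tilt z [-0. -0. -1.] F [-0.8   0.33 -3.62] M [-0.001 -0.098 -0.047] w 0.0179 gf 30.0 q7 -0.066
```

Emit:
send_rows:
  hand: [-1, -1, -1]
  slide:
    - [-0.5, 0, 0]
    - [-0.5, 0, 0]
    - [0, 0, 0]
  rot:
    - [0, 0, 0]
    - [0, 0, 0]
    - [0, 0, 0]

```text
time_s: 12.75
position: [0.5449, -0.0507, 0.1646]
tool_rot: [-2.031, -2.396, -0.001]
ft_force: [-1.0, 3.1, -3.2]
gripper_width: 0.0179
grip_force: 30.0
```

Run:
```python
from h import *
info()
```

```text
t 12.75 pos [ 0.5449 -0.0507  0.1646] yaw 99.41 tilt z [-2.e-04  8.e-04 -1.e+00] F [-0.96  3.1  -3.15] M [ 0.471  0.045 -0.062] w 0.0179 gf 30.0 q7 -0.064
```

Emit:
send_rows:
  hand: [-1, -1, -1, 0.15, 0.15]
  slide:
    - [1.2, 0, 0]
    - [0, 0, 0.4]
    - [0, 0, 0]
    - [0, 0, 0]
    - [0, 0, 0]
  rot:
    - [0, 0, 0]
    - [0, 0, 0]
    - [0, 0, 0]
    - [0, 0, 0]
    - [0, 0, 0]

```text
time_s: 13.25
position: [0.5454, -0.0503, 0.1648]
tool_rot: [2.032, 2.395, 0.001]
ft_force: [0.5, -0.4, 0.4]
gripper_width: 0.0306
grip_force: 0.0
```

Emit:
send_rows:
  hand: [0.15, 0.15, 0.15, 0.15, 0.15]
  slide:
    - [0, 0, 0]
    - [0, 0, 0]
    - [0, 0, 0]
    - [0, 0, -5]
    - [0, 0, -10]
  rot:
    - [0, 0, 0]
    - [0, 0, 0]
    - [0, 0, 0]
    - [0, 0, 0]
    - [0, 0, 0]

```text
time_s: 13.75
position: [0.5443, -0.0501, 0.1792]
tool_rot: [-2.031, -2.395, 0.001]
ft_force: [0.3, 0.5, 0.4]
gripper_width: 0.0504
grip_force: 0.0
```

Emit:
send_rows:
  hand: [0.15, 0.15, 0.15, 0.15, 0.15]
  slide:
    - [0, 0, -25]
    - [0, 0, -30]
    - [0, 0, -30]
    - [0, 0, -25]
    - [0, 0, -15]
  rot:
    - [0, 0, 0]
    - [0, 0, 0]
    - [0, 0, 0]
    - [0, 0, 0]
    - [0, 0, 0]

```text
time_s: 14.25
position: [0.5456, -0.0499, 0.3076]
tool_rot: [2.03, 2.394, 0.004]
ft_force: [0.9, 0.3, -0.5]
gripper_width: 0.0507
grip_force: 0.0
```

Emit:
send_rows:
  hand: [0.15, 0.15, 0.15, 0.15, 0.15]
  slide:
    - [-15, 0, 0]
    - [-25, 0, 0]
    - [-25, 0, 0]
    - [-9, 0, 0]
    - [0, 0, 0]
  rot:
    - [0, 0, 0]
    - [0, 0, 0]
    - [0, 0, 0]
    - [0, 0, 0]
    - [0, 0, 0]

```text
time_s: 14.75
position: [0.5564, -0.1252, 0.3034]
tool_rot: [-2.035, -2.392, 0.001]
ft_force: [0.2, 0.4, -0.1]
gripper_width: 0.0508
grip_force: 0.0
```

Run:
```python
from h import *
s,t,R=info(); im,d,p=grab('wrist'); C=cloud(p,d)
m=np.abs(C[...,2]-.182)<.004; u0,v0=proj(p,[.556,-.122,.182])[0]; print(u0,v0)
w=np.zeros_like(m); w[int(v0)-30:int(v0)+30,int(u0)-30:int(u0)+30]=1; v,u=np.nonzero(m&w)
Q=onz(p,np.c_[u,v],.182)[:,:2].astype(np.float32); c,r=cv2.minEnclosingCircle(Q); print('rod',c,r,Q.mean(0),'tool',(np.array([*c,.182])-t)@R)
a=im[int(v0)-130:int(v0)+70,int(u0)-70:int(u0)+70]; cv2.imwrite('pics/c7.png',cv2.resize(a,None,fx=3,fy=3,interpolation=cv2.INTER_CUBIC)); print(int(u0)-70,int(v0)-130)
```

```text
t 14.75 pos [ 0.5564 -0.1252  0.3034] yaw 99.2 tilt z [-0.0014  0.     -1.    ] F [ 0.22  0.39 -0.08] M [ 0.012 -0.081  0.02 ] w 0.0508 gf 0.0 q7 0.149
316.63705741281655 228.09790865721672
rod (0.5568348169326782, -0.12147286534309387) 0.010085207410156727 [ 0.5566101  -0.12170907] tool [0.00360055 0.0011615  0.12137349]
246 98
```

View pics/c7.png

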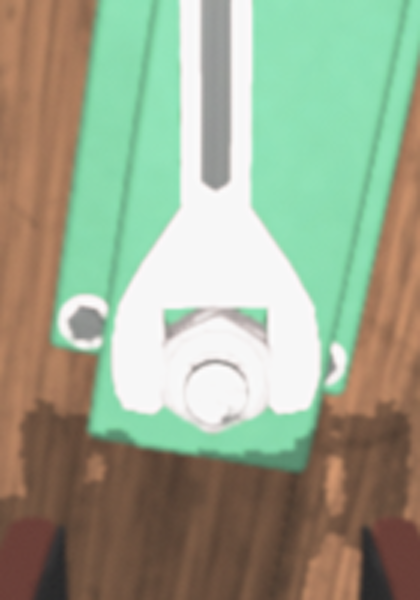

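Emit:
send_rows:
  hand: [0.15, 0.15, 0.15, 0.15, 0.15]
  slide:
    - [2, 1, 10]
    - [0, 0, 25]
    - [0, 0, 30]
    - [0, 0, 25]
    - [0, 0, 15]
  rot:
    - [0, 0, 0]
    - [0, 0, 0]
    - [0, 0, 0]
    - [0, 0, 0]
    - [0, 0, 0]

```text
time_s: 15.3
position: [0.5562, -0.1193, 0.1967]
tool_rot: [-2.027, -2.396, 0.002]
ft_force: [0.8, -0.4, 0.1]
gripper_width: 0.0505
grip_force: 0.0
```

Emit:
send_rows:
  hand: [0.15, 0.15, 0.15, 0.15, 0.15]
  slide:
    - [0, 0, 8]
    - [0, 0, 5]
    - [0, 0, 2]
    - [0, 0, 0]
    - [0, 0, 0]
  rot:
    - [0, 0, 0]
    - [0, 0, 0]
    - [0, 0, 0]
    - [0, 0, 0]
    - [0, 0, 0]

```text
time_s: 15.8
position: [0.558, -0.1211, 0.1851]
tool_rot: [2.031, 2.395, 0.001]
ft_force: [0.0, 0.1, -0.1]
gripper_width: 0.0503
grip_force: 0.0
```

Run:
```python
from h import *
s,t,R=info(); togo([.557,-.123,.1805])
```

```text
t 15.8 pos [ 0.558  -0.1211  0.1851] yaw 99.39 tilt z [ 1.4e-03 -3.0e-04 -1.0e+00] F [ 0.    0.06 -0.08] M [ 0.001 -0.04   0.006] w 0.0503 gf 0.0 q7 0.082
slide mm [-1.7 -1.4  4.6] rotz None
```

Emit:
send_rows:
  hand: [0.15, 0.15, 0.15, 0.15, 0.15]
  slide:
    - [-1.5, -1, 2.5]
    - [0, 0, 2]
    - [0, 0, 0]
    - [0, 0, 0]
    - [0, 0, 0]
  rot:
    - [0, 0, 0]
    - [0, 0, 0]
    - [0, 0, 0]
    - [0, 0, 0]
    - [0, 0, 0]

```text
time_s: 16.3
position: [0.5568, -0.1226, 0.1798]
tool_rot: [2.032, 2.396, 0.0]
ft_force: [1.4, -0.2, -0.2]
gripper_width: 0.0504
grip_force: 0.0
```

Emit:
send_rows:
  hand: [-1, -1, -1, -1, -1]
  slide:
    - [0, 0, 0]
    - [0, 0, 0]
    - [0, 0, 0]
    - [0, 0, 0]
    - [0, 0, 0]
  rot:
    - [0, 0, 0]
    - [0, 0, 0]
    - [0, 0, 0]
    - [0, 0, 0]
    - [0, 0, 0]

```text
time_s: 16.8
position: [0.5567, -0.1227, 0.1798]
tool_rot: [-2.032, -2.396, 0.0]
ft_force: [-0.8, -0.5, 1.4]
gripper_width: 0.0303
grip_force: 30.0
```

Run:
```python
from h import *
s,t,R=info(); print('F tool',R.T@s['ft_force'])
```

```text
t 16.8 pos [ 0.5567 -0.1227  0.1798] yaw 99.39 tilt z [-2.e-04 -0.e+00 -1.e+00] F [-0.78 -0.46  1.37] M [0.007 0.119 0.006] w 0.0303 gf 30.0 q7 0.082
F tool [-0.32119292 -0.84866215 -1.36502553]
```

Emit:
send_rows:
  hand: [-1, -1, -1, -1, -1]
  slide:
    - [0, 0, 0]
    - [0, 0, 0]
    - [0, 0, 0]
    - [0, 0, 0]
    - [0, 0, 0]
  rot:
    - [0, 0, 4]
    - [0, 0, 4]
    - [0, 0, 4]
    - [0, 0, 4]
    - [0, 0, 0]

```text
time_s: 17.3
position: [0.5568, -0.1227, 0.1799]
tool_rot: [2.346, 2.089, -0.0]
ft_force: [-1.0, -0.6, 1.9]
gripper_width: 0.0301
grip_force: 33.1
```

Run:
```python
from h import *
s,t,R=info(); print('F tool',R.T@s['ft_force'])
```

```text
t 17.3 pos [ 0.5568 -0.1227  0.1799] yaw 83.35 tilt z [ 0.e+00 -2.e-04 -1.e+00] F [-1.   -0.64  1.93] M [-0.148  0.082 -0.16 ] w 0.0301 gf 33.1 q7 -0.172
F tool [-0.75093084 -0.91934457 -1.92631122]
```

Emit:
send_rows:
  hand: [-1, -1, -1, -1, -1]
  slide:
    - [0, 0, 0]
    - [0, 0, 0]
    - [0, 0, 0]
    - [0, 0, 0]
    - [0, 0, 0]
  rot:
    - [0, 0, 4]
    - [0, 0, 4]
    - [0, 0, 4]
    - [0, 0, 4]
    - [0, 0, 4]

```text
time_s: 17.8
position: [0.557, -0.1227, 0.18]
tool_rot: [2.673, 1.65, 0.001]
ft_force: [-0.2, 0.1, 1.6]
gripper_width: 0.0298
grip_force: 33.5
```

Run:
```python
from h import *
s,t,R=info(); print('F tool',R.T@s['ft_force'])
```

```text
t 17.8 pos [ 0.557  -0.1227  0.18  ] yaw 63.39 tilt z [ 7.e-04 -3.e-04 -1.e+00] F [-0.25  0.14  1.56] M [-0.224 -0.012  0.209] w 0.0298 gf 33.5 q7 -0.488
F tool [ 0.01201827 -0.28188646 -1.55808081]
```

Emit:
send_rows:
  hand: [-1, -1, -1]
  slide:
    - [0, 0, 0]
    - [0, 0, 0]
    - [0, 0, 0]
  rot:
    - [0, 0, 3]
    - [0, 0, 3]
    - [0, 0, 0]

```text
time_s: 18.1
position: [0.5571, -0.1227, 0.18]
tool_rot: [2.754, 1.51, 0.001]
ft_force: [0.8, -0.0, 1.0]
gripper_width: 0.0299
grip_force: 33.9
```

```bash
cat > i.py <<'E'
from h import *
s,t,R=info(); print('F tool',(R.T@s['ft_force']).round(2),'tau7',s['tau'][6].round(4),'tau',s['tau'].round(2))
E
python3 i.py
```

```text
t 18.1 pos [ 0.5571 -0.1227  0.18  ] yaw 57.46 tilt z [ 7.e-04 -3.e-04 -1.e+00] F [ 0.82 -0.02  1.03] M [-0.151 -0.082 -0.076] w 0.0299 gf 33.9 q7 -0.582
F tool [ 0.43  0.7  -1.03] tau7 -0.4084 tau [-3.900e-01 -4.835e+01 -2.250e+00 -2.331e+01 -1.700e-01 -1.000e-02
 -4.100e-01]
```

Emit:
send_rows:
  hand: [-1, -1]
  slide:
    - [0, 0, 0]
    - [0, 0, 0]
  rot:
    - [0, 0, 3]
    - [0, 0, 0]

```text
time_s: 18.3
position: [0.5571, -0.1228, 0.18]
tool_rot: [2.793, 1.438, 0.001]
ft_force: [0.4, -0.6, 0.9]
gripper_width: 0.03
grip_force: 33.9
```

```bash
python3 i.py
```

```text
t 18.3 pos [ 0.5571 -0.1228  0.18  ] yaw 54.48 tilt z [ 7.e-04 -2.e-04 -1.e+00] F [ 0.43 -0.57  0.85] M [-0.224 -0.156 -0.072] w 0.03 gf 33.9 q7 -0.629
F tool [-0.22  0.68 -0.85] tau7 -0.3165 tau [ -0.44 -48.25  -2.22 -23.12  -0.16   0.06  -0.32]
```

Emit:
send_rows:
  hand: [-1, -1]
  slide:
    - [0, 0, 0]
    - [0, 0, 0]
  rot:
    - [0, 0, 3]
    - [0, 0, 3]

```text
time_s: 18.5
position: [0.5571, -0.1228, 0.1799]
tool_rot: [2.864, 1.29, 0.001]
ft_force: [0.1, -0.5, 1.7]
gripper_width: 0.03
grip_force: 33.9
```

```bash
python3 i.py
```

```text
t 18.5 pos [ 0.5571 -0.1228  0.1799] yaw 48.48 tilt z [ 9.e-04 -2.e-04 -1.e+00] F [ 0.08 -0.49  1.68] M [-0.178 -0.261  0.212] w 0.03 gf 33.9 q7 -0.724
F tool [-0.31  0.39 -1.68] tau7 0.4405 tau [  0.48 -48.27  -2.2  -23.16  -0.34   0.13   0.44]
```

Emit:
send_rows:
  hand: [-1, -1]
  slide:
    - [0, 0, 0]
    - [0, 0, 0]
  rot:
    - [0, 0, 3]
    - [0, 0, 3]

```text
time_s: 18.7
position: [0.5572, -0.1228, 0.1799]
tool_rot: [2.928, 1.138, 0.001]
ft_force: [0.6, -0.2, 0.8]
gripper_width: 0.03
grip_force: 34.0
```

```bash
python3 i.py
```

```text
t 18.7 pos [ 0.5572 -0.1228  0.1799] yaw 42.48 tilt z [ 9.e-04 -3.e-04 -1.e+00] F [ 0.63 -0.18  0.82] M [-0.147 -0.293  0.234] w 0.03 gf 34.0 q7 -0.82
F tool [ 0.34  0.56 -0.82] tau7 0.4401 tau [  0.53 -48.48  -1.85 -23.01  -0.25   0.28   0.44]
```

Emit:
send_rows:
  hand: [-1, -1]
  slide:
    - [0, 0, 0]
    - [0, 0, 0]
  rot:
    - [0, 0, 2]
    - [0, 0, 2]

```text
time_s: 18.9
position: [0.5572, -0.1229, 0.1799]
tool_rot: [2.965, 1.036, 0.001]
ft_force: [0.8, -0.3, 0.8]
gripper_width: 0.03
grip_force: 34.0
```

```bash
python3 i.py
```

```text
t 18.9 pos [ 0.5572 -0.1229  0.1799] yaw 38.51 tilt z [ 1.e-03 -4.e-04 -1.e+00] F [ 0.85 -0.3   0.77] M [-0.253 -0.308  0.173] w 0.03 gf 34.0 q7 -0.883
F tool [ 0.47  0.77 -0.77] tau7 0.2387 tau [  0.26 -48.56  -1.65 -23.    -0.3    0.3    0.24]
```

Emit:
send_rows:
  hand: [-1, -1]
  slide:
    - [0, 0, 0]
    - [0, 0, 0]
  rot:
    - [0, 0, 2]
    - [0, 0, 2]

```text
time_s: 19.1
position: [0.5572, -0.1229, 0.1799]
tool_rot: [2.999, 0.932, 0.001]
ft_force: [1.1, -0.5, 0.6]
gripper_width: 0.0298
grip_force: 33.9
```

```bash
python3 i.py
```

```text
t 19.1 pos [ 0.5572 -0.1229  0.1799] yaw 34.51 tilt z [ 1.1e-03 -4.0e-04 -1.0e+00] F [ 1.12 -0.55  0.65] M [-0.226 -0.342  0.161] w 0.0298 gf 33.9 q7 -0.946
F tool [ 0.62  1.09 -0.65] tau7 0.248 tau [ -0.05 -48.67  -1.77 -23.11  -0.38   0.29   0.25]
```

Emit:
send_rows:
  hand: [-1, -1]
  slide:
    - [0, 0, 0]
    - [0, 0, 0]
  rot:
    - [0, 0, 2]
    - [0, 0, 2]

```text
time_s: 19.3
position: [0.5572, -0.1229, 0.1799]
tool_rot: [3.03, 0.826, 0.001]
ft_force: [1.1, -1.5, 0.8]
gripper_width: 0.0295
grip_force: 33.8
```

```bash
python3 i.py
```

```text
t 19.3 pos [ 0.5572 -0.1229  0.1799] yaw 30.51 tilt z [ 1.e-03 -4.e-04 -1.e+00] F [ 1.05 -1.5   0.76] M [-0.438 -0.197  0.105] w 0.0295 gf 33.8 q7 -1.01
F tool [ 0.14  1.83 -0.76] tau7 0.2357 tau [  0.22 -48.81  -1.42 -23.01  -0.38   0.38   0.24]
```

Emit:
send_rows:
  hand: [-1, -1]
  slide:
    - [0, 0, 0]
    - [0, 0, 0]
  rot:
    - [0, 0, 2]
    - [0, 0, 2]

```text
time_s: 19.5
position: [0.5573, -0.1229, 0.1798]
tool_rot: [3.057, 0.721, 0.002]
ft_force: [1.0, -1.1, -0.1]
gripper_width: 0.03
grip_force: 33.5
```

```bash
python3 i.py
```

```text
t 19.5 pos [ 0.5573 -0.1229  0.1798] yaw 26.52 tilt z [ 1.2e-03 -5.0e-04 -1.0e+00] F [ 1.01 -1.08 -0.13] M [-0.248 -0.38   0.302] w 0.03 gf 33.5 q7 -1.073
F tool [0.42 1.42 0.14] tau7 0.1432 tau [  0.06 -48.96  -1.38 -23.09  -0.47   0.41   0.14]
```

Emit:
send_rows:
  hand: [-1, -1]
  slide:
    - [0, 0, 0]
    - [0, 0, 0]
  rot:
    - [0, 0, 1.5]
    - [0, 0, 1.5]

```text
time_s: 19.7
position: [0.5573, -0.1229, 0.1799]
tool_rot: [3.076, 0.638, 0.002]
ft_force: [1.7, -2.4, -0.9]
gripper_width: 0.0298
grip_force: 33.6
```

```bash
python3 i.py
```

```text
t 19.7 pos [ 0.5573 -0.1229  0.1799] yaw 23.42 tilt z [ 1.1e-03 -4.0e-04 -1.0e+00] F [ 1.74 -2.4  -0.88] M [-0.439 -0.539  0.309] w 0.0298 gf 33.6 q7 -1.122
F tool [0.64 2.9  0.88] tau7 0.0167 tau [-1.000e-02 -4.918e+01 -1.290e+00 -2.255e+01 -6.200e-01  8.000e-01
  2.000e-02]
```

Emit:
send_rows:
  hand: [-1, -1]
  slide:
    - [0, 0, 0]
    - [0, 0, 0]
  rot:
    - [0, 0, 1]
    - [0, 0, 1]

```text
time_s: 19.9
position: [0.5572, -0.123, 0.1799]
tool_rot: [3.087, 0.582, 0.002]
ft_force: [2.6, -2.4, -1.6]
gripper_width: 0.0298
grip_force: 33.0
```

```bash
python3 i.py
```

```text
t 19.9 pos [ 0.5572 -0.123   0.1799] yaw 21.34 tilt z [ 1.1e-03 -4.0e-04 -1.0e+00] F [ 2.59 -2.43 -1.62] M [-0.536 -0.829  0.201] w 0.0298 gf 33.0 q7 -1.155
F tool [1.53 3.21 1.63] tau7 0.0028 tau [ -0.43 -49.32  -1.51 -22.1   -0.71   1.11   0.  ]
```

Emit:
send_rows:
  hand: [-1, -1]
  slide:
    - [0, 0, 0]
    - [0, 0, 0]
  rot:
    - [0, 0, 1]
    - [0, 0, 1]

```text
time_s: 20.1
position: [0.5573, -0.123, 0.1799]
tool_rot: [3.096, 0.527, 0.002]
ft_force: [5.4, -1.9, -1.0]
gripper_width: 0.0296
grip_force: 33.4
```

```bash
python3 i.py
```

```text
t 20.1 pos [ 0.5573 -0.123   0.1799] yaw 19.32 tilt z [ 1.1e-03 -4.0e-04 -1.0e+00] F [ 5.37 -1.85 -1.  ] M [-0.71  -1.063  0.306] w 0.0296 gf 33.4 q7 -1.187
F tool [4.45 3.52 1.  ] tau7 -0.1072 tau [ -0.47 -49.56  -1.53 -21.62  -0.9    1.5   -0.11]
```

Emit:
send_rows:
  hand: [-1, -1]
  slide:
    - [0, 0, 0]
    - [0, 0, 0]
  rot:
    - [0, 0, 1]
    - [0, 0, 1]

```text
time_s: 20.3
position: [0.5572, -0.123, 0.1798]
tool_rot: [3.105, 0.473, 0.001]
ft_force: [3.6, -3.1, -1.4]
gripper_width: 0.0296
grip_force: 32.9
```

```bash
python3 i.py
```

```text
t 20.3 pos [ 0.5572 -0.123   0.1798] yaw 17.32 tilt z [ 1.e-03 -4.e-04 -1.e+00] F [ 3.59 -3.07 -1.39] M [-0.637 -1.062  0.361] w 0.0296 gf 32.9 q7 -1.219
F tool [2.51 3.99 1.4 ] tau7 -0.1098 tau [ -0.63 -49.67  -1.6  -21.69  -0.96   1.51  -0.11]
```

Emit:
send_rows:
  hand: [-1, -1]
  slide:
    - [0, 0, 0]
    - [0, 0, 0]
  rot:
    - [0, 0, 1]
    - [0, 0, 1]

```text
time_s: 20.5
position: [0.5572, -0.123, 0.1799]
tool_rot: [3.113, 0.419, 0.002]
ft_force: [4.0, -3.0, -2.8]
gripper_width: 0.0297
grip_force: 32.4
```

```bash
python3 i.py
```

```text
t 20.5 pos [ 0.5572 -0.123   0.1799] yaw 15.34 tilt z [ 1.1e-03 -5.0e-04 -1.0e+00] F [ 3.99 -3.05 -2.85] M [-0.76  -1.097  0.416] w 0.0297 gf 32.4 q7 -1.251
F tool [3.04 3.99 2.85] tau7 -0.1946 tau [ -0.47 -49.7   -1.37 -21.62  -0.99   1.56  -0.19]
```

Emit:
send_rows:
  hand: [-1, -1]
  slide:
    - [0, 0, 0]
    - [0, 0, 0]
  rot:
    - [0, 0, 1]
    - [0, 0, 1]

```text
time_s: 20.7
position: [0.5573, -0.1229, 0.1799]
tool_rot: [3.12, 0.365, 0.002]
ft_force: [5.6, -3.1, -2.4]
gripper_width: 0.0299
grip_force: 32.6
```

```bash
python3 i.py
```

```text
t 20.7 pos [ 0.5573 -0.1229  0.1799] yaw 13.35 tilt z [ 1.2e-03 -6.0e-04 -1.0e+00] F [ 5.58 -3.09 -2.4 ] M [-0.784 -1.091  0.513] w 0.0299 gf 32.6 q7 -1.282
F tool [4.71 4.29 2.4 ] tau7 -0.2574 tau [ -0.44 -49.77  -1.27 -21.61  -1.04   1.6   -0.26]
```

Emit:
send_rows:
  hand: [-1]
  slide:
    - [0, 0, 0]
  rot:
    - [0, 0, 1]

```text
time_s: 20.8
position: [0.5573, -0.123, 0.1798]
tool_rot: [3.123, 0.338, 0.002]
ft_force: [4.5, -3.6, -3.1]
gripper_width: 0.03
grip_force: 32.4
```

```bash
python3 i.py
```

```text
t 20.8 pos [ 0.5573 -0.123   0.1798] yaw 12.35 tilt z [ 1.1e-03 -6.0e-04 -1.0e+00] F [ 4.51 -3.63 -3.09] M [-0.747 -1.081  0.5  ] w 0.03 gf 32.4 q7 -1.298
F tool [3.63 4.51 3.1 ] tau7 -0.2622 tau [ -0.45 -49.79  -1.24 -21.61  -1.05   1.6   -0.26]
```

Emit:
send_rows:
  hand: [-1, -1]
  slide:
    - [0, 0, 0]
    - [0, 0, 0]
  rot:
    - [0, 0, 0.7]
    - [0, 0, 0]

```text
time_s: 21.0
position: [0.5573, -0.1229, 0.1798]
tool_rot: [3.125, 0.319, 0.002]
ft_force: [5.2, -3.6, -1.5]
gripper_width: 0.0297
grip_force: 32.4
```

```bash
python3 i.py
```

```text
t 21.0 pos [ 0.5573 -0.1229  0.1798] yaw 11.67 tilt z [ 1.1e-03 -6.0e-04 -1.0e+00] F [ 5.22 -3.6  -1.47] M [-0.744 -1.152  0.491] w 0.0297 gf 32.4 q7 -1.309
F tool [4.38 4.58 1.48] tau7 -0.5249 tau [ -0.73 -49.79  -1.15 -21.6   -1.06   1.59  -0.52]
```

Emit:
send_rows:
  hand: [-1, -1, 0.15, 0.15, 0.15]
  slide:
    - [0, 0, 0]
    - [0, 0, 0]
    - [0, 0, 0]
    - [0, 0, 0]
    - [0, 0, 0]
  rot:
    - [0, 0, 0.8]
    - [0, 0, 0]
    - [0, 0, 0]
    - [0, 0, 0]
    - [0, 0, 0]

```text
time_s: 21.5
position: [0.5559, -0.1222, 0.1794]
tool_rot: [-3.127, -0.298, 0.003]
ft_force: [0.1, -1.1, -0.8]
gripper_width: 0.0486
grip_force: 0.0
```

Emit:
send_rows:
  hand: [0.15, 0.15, 0.15, 0.15, 0.15]
  slide:
    - [0, 0, 0]
    - [0, 0, -5]
    - [0, 0, -15]
    - [0, 0, -25]
    - [0, 0, -30]
  rot:
    - [0, 0, 0]
    - [0, 0, 0]
    - [0, 0, 0]
    - [0, 0, 0]
    - [0, 0, 0]

```text
time_s: 22.0
position: [0.5559, -0.1225, 0.255]
tool_rot: [-3.127, -0.298, 0.004]
ft_force: [0.5, 0.6, 0.2]
gripper_width: 0.0506
grip_force: 0.0
```

Emit:
send_rows:
  hand: [0.15, 0.15, 0.15, 0.15, 0.15]
  slide:
    - [0, 0, -25]
    - [0, 0, -15]
    - [0, 0, -5]
    - [0, 0, 0]
    - [0, 0, 0]
  rot:
    - [0, 0, 0]
    - [0, 0, 0]
    - [0, 0, -5]
    - [0, 0, -8]
    - [0, 0, -8]

```text
time_s: 22.5
position: [0.5567, -0.1226, 0.3005]
tool_rot: [3.018, 0.872, 0.001]
ft_force: [-0.4, -0.1, 0.2]
gripper_width: 0.0503
grip_force: 0.0
```

Emit:
send_rows:
  hand: [0.15, 0.15, 0.15, 0.15, 0.15]
  slide:
    - [0, 0, 0]
    - [0, 0, 0]
    - [0, 0, 0]
    - [0, 0, 0]
    - [0, 0, 0]
  rot:
    - [0, 0, -8]
    - [0, 0, -8]
    - [0, 0, -8]
    - [0, 0, -8]
    - [0, 0, -8]

```text
time_s: 23.0
position: [0.5566, -0.1226, 0.3001]
tool_rot: [-2.538, -1.851, 0.0]
ft_force: [0.2, 0.4, 0.6]
gripper_width: 0.0505
grip_force: 0.0
```

Emit:
send_rows:
  hand: [0.15, 0.15, 0.15, 0.15, 0.15]
  slide:
    - [0, 0, 0]
    - [0, 0, 0]
    - [0, 0, 0]
    - [0, 0, 0]
    - [0, 0, 0]
  rot:
    - [0, 0, -8]
    - [0, 0, -8]
    - [0, 0, -7]
    - [0, 0, -3]
    - [0, 0, 0]

```text
time_s: 23.5
position: [0.5566, -0.1227, 0.3]
tool_rot: [-2.063, -2.369, -0.0]
ft_force: [-0.8, -0.3, -0.4]
gripper_width: 0.0505
grip_force: 0.0
```

Emit:
send_rows:
  hand: [0.15, 0.15, 0.15, 0.15, 0.15]
  slide:
    - [0, 0, 0]
    - [0, 0, 0]
    - [0, 0, 0]
    - [0, 0, 0]
    - [0, 0, 0]
  rot:
    - [0, 0, 0]
    - [0, 0, 0]
    - [0, 0, 0]
    - [0, 0, 0]
    - [0, 0, 0]

```text
time_s: 24.0
position: [0.5568, -0.1226, 0.2998]
tool_rot: [-2.064, -2.369, 0.0]
ft_force: [-1.6, -0.2, 0.8]
gripper_width: 0.0506
grip_force: 0.0
```

```bash
cat > m.py <<'E'
from h import *
s,t,R=info(); im,d,p=grab('wrist'); g=cv2.cvtColor(im,cv2.COLOR_BGR2LAB)[...,0].astype(float); hsv=cv2.cvtColor(im,cv2.COLOR_BGR2HSV)
m=((hsv[...,1]<60)&(hsv[...,2]>90)).astype(np.uint8)
th=np.radians(98.8); x0=np.array([np.cos(th),np.sin(th)]); o0=np.array([.5455,-.0502]); y0=np.array([-x0[1],x0[0]])
L=[]
# sample across handle at world positions, z=.149, find edges by saturation transitions
lat=np.arange(-.02,.02,.0002)
for a in np.arange(-.015,.075,.003):
    X=np.c_[o0+x0*a+y0*lat[:,None],np.full(len(lat),.149)]; uv=proj(p,X).astype(np.float32)
    sv=cv2.remap(hsv[...,1],uv[:,0].reshape(1,-1),uv[:,1].reshape(1,-1),cv2.INTER_LINEAR).ravel().astype(float)
    sv=np.convolve(np.pad(sv,5,'edge'),np.ones(11)/11,'valid'); dg=np.diff(sv); h=len(dg)//2
    i=dg[:h].argmin(); j=h+dg[h:].argmax(); L.append((a,lat[i],lat[j]))
L=np.array(L); 
w=L[:,2]-L[:,1]; ok=abs(w-np.median(w))<.0012; c=(L[:,1]+L[:,2])/2; k=np.polyfit(L[ok,0],c[ok],1)
print('width',np.median(w),'n',ok.sum(),'lat at 0 mm',k[1]*1000,'handle yaw',98.8+np.degrees(np.arctan(k[0])),'resid',np.std(c[ok]-np.polyval(k,L[ok,0])))
o=o0+y0*k[1]; print('origin est',o); togo([*o,.1640],98.8+np.degrees(np.arctan(k[0])))
E
python3 m.py
```

```text
t 24.0 pos [ 0.5568 -0.1226  0.2998] yaw 97.88 tilt z [-0. -0. -1.] F [-1.64 -0.2   0.84] M [ 0.031 -0.083  0.029] w 0.0506 gf 0.0 q7 0.155
width 0.01979999999999988 n 29 lat at 0 mm -1.0057142857144008 handle yaw 98.3145498394679 resid 9.718651283774212e-05
origin est [ 0.54649388 -0.05004614]
slide mm [ 73.3  -0.2 135.8] rotz -0.43
```

Emit:
send_rows:
  hand: [0.15, 0.15, 0.15, 0.15, 0.15]
  slide:
    - [12, 0, 0]
    - [22, 0, 0]
    - [22, 0, 0]
    - [13, 0, 0]
    - [4, 0, 0]
  rot:
    - [0, 0, -0.4]
    - [0, 0, 0]
    - [0, 0, 0]
    - [0, 0, 0]
    - [0, 0, 0]

```text
time_s: 24.55
position: [0.5461, -0.0482, 0.3]
tool_rot: [-2.051, -2.379, -0.001]
ft_force: [0.2, -0.4, 0.1]
gripper_width: 0.0504
grip_force: 0.0
```

Emit:
send_rows:
  hand: [0.15, 0.15, 0.15, 0.15, 0.15]
  slide:
    - [0, 0, 10]
    - [0, 0, 25]
    - [0, 0, 30]
    - [0, 0, 25]
    - [0, 0, 15]
  rot:
    - [0, 0, 0]
    - [0, 0, 0]
    - [0, 0, 0]
    - [0, 0, 0]
    - [0, 0, 0]

```text
time_s: 25.05
position: [0.545, -0.052, 0.1918]
tool_rot: [-2.056, -2.373, 0.004]
ft_force: [0.4, -0.2, -0.3]
gripper_width: 0.0506
grip_force: 0.0
```

Emit:
send_rows:
  hand: [0.15, 0.15, 0.15, 0.15, 0.15]
  slide:
    - [0, 0, 10]
    - [0, 0, 6]
    - [0, 0, 4]
    - [0, 0, 0]
    - [0, 0, 0]
  rot:
    - [0, 0, 0]
    - [0, 0, 0]
    - [0, 0, 0]
    - [0, 0, 0]
    - [0, 0, 0]

```text
time_s: 25.55
position: [0.5468, -0.0505, 0.1754]
tool_rot: [2.055, 2.375, 0.001]
ft_force: [-0.9, 0.4, 0.6]
gripper_width: 0.0505
grip_force: 0.0
```

```bash
python3 m.py
```

```text
t 25.55 pos [ 0.5468 -0.0505  0.1754] yaw 98.29 tilt z [ 1.2e-03 -1.0e-04 -1.0e+00] F [-0.88  0.45  0.59] M [-0.004 -0.065  0.006] w 0.0505 gf 0.0 q7 -0.03
width 0.018799999999999886 n 29 lat at 0 mm -1.0480788177341052 handle yaw 98.12640577838451 resid 0.00010829688227450807
origin est [ 0.54653574 -0.05003966]
slide mm [ 0.4 -0.2 11.5] rotz 0.16
```

Emit:
send_rows:
  hand: [0.15, 0.15, 0.15, 0.15, -1]
  slide:
    - [0, -0.2, 5]
    - [0, 0, 4]
    - [0, 0, 1.8]
    - [0, 0, 0]
    - [0, 0, 0]
  rot:
    - [0, 0, 0.1]
    - [0, 0, 0]
    - [0, 0, 0]
    - [0, 0, 0]
    - [0, 0, 0]

```text
time_s: 26.1
position: [0.5461, -0.0504, 0.1639]
tool_rot: [-2.057, -2.374, 0.0]
ft_force: [0.7, 0.4, 0.1]
gripper_width: 0.0453
grip_force: 0.0
```

Emit:
send_rows:
  hand: [-1, -1, -1, -1, -1]
  slide:
    - [0, 0, 0]
    - [0, 0, 0]
    - [0, 0, 0]
    - [0, 0, 0]
    - [0, 0, 0]
  rot:
    - [0, 0, 0]
    - [0, 0, 0]
    - [0, 0, 0]
    - [0, 0, 0]
    - [0, 0, 0]

```text
time_s: 26.6
position: [0.5463, -0.0504, 0.1641]
tool_rot: [2.057, 2.374, 0.0]
ft_force: [0.3, 0.7, -0.6]
gripper_width: 0.0174
grip_force: 30.0
```

```bash
python3 i.py
```

```text
t 26.6 pos [ 0.5463 -0.0504  0.1641] yaw 98.19 tilt z [ 4.e-04  0.e+00 -1.e+00] F [ 0.32  0.66 -0.57] M [-0.041 -0.211 -0.02 ] w 0.0174 gf 30.0 q7 -0.038
F tool [0.61 0.41 0.57] tau7 0.0097 tau [-0.000e+00 -4.736e+01 -2.880e+00 -2.259e+01 -7.000e-02  1.700e-01
  1.000e-02]
```

Emit:
send_rows:
  hand: [-1, -1, -1, -1, -1]
  slide:
    - [0, 0, -0.5]
    - [1, 0, 0]
    - [2, 0, 0]
    - [2, 0, 0]
    - [0, 0, 0]
  rot:
    - [0, 0, 0]
    - [0, 0, 0]
    - [0, 0, 0]
    - [0, 0, 0]
    - [0, 0, 0]

```text
time_s: 27.1
position: [0.546, -0.0491, 0.1643]
tool_rot: [2.058, 2.369, -0.003]
ft_force: [5.6, -9.4, -5.2]
gripper_width: 0.0179
grip_force: 30.0
```

```bash
python3 i.py
```

```text
t 27.1 pos [ 0.546  -0.0491  0.1643] yaw 98.05 tilt z [ 0.0012 -0.004  -1.    ] F [ 5.58 -9.4  -5.19] M [-2.041 -1.127  0.063] w 0.0179 gf 30.0 q7 -0.047
F tool [-10.06   4.2    5.24] tau7 -0.107 tau [ -4.63 -49.21  -7.84 -21.89  -2.37   0.85  -0.11]
```

Emit:
send_rows:
  hand: [-1, -1, -1, -1, -1]
  slide:
    - [-2, 0, 0]
    - [-1.5, 0, 0]
    - [0, -0.7, 0]
    - [0, -0.7, 0]
    - [0, 0, 0]
  rot:
    - [0, 0, 0]
    - [0, 0, 0]
    - [0, 0, -0.5]
    - [0, 0, -0.5]
    - [0, 0, 0]

```text
time_s: 27.6
position: [0.5446, -0.0495, 0.1645]
tool_rot: [2.036, 2.392, -0.0]
ft_force: [3.7, -3.6, -5.0]
gripper_width: 0.0176
grip_force: 30.0
```

```bash
python3 i.py
```

```text
t 27.6 pos [ 0.5446 -0.0495  0.1645] yaw 99.21 tilt z [ 3.e-04 -5.e-04 -1.e+00] F [ 3.68 -3.64 -4.99] M [-0.884 -0.956  0.024] w 0.0176 gf 30.0 q7 -0.024
F tool [-4.18  3.04  4.99] tau7 0.0276 tau [-1.680e+00 -4.914e+01 -4.970e+00 -2.219e+01 -1.110e+00  1.000e+00
  3.000e-02]
```

Emit:
send_rows:
  hand: [-1, -1, -1, -1, -1]
  slide:
    - [0, 0.7, 0]
    - [0, 0.7, 0]
    - [1.5, 0, 0]
    - [2, 0, 0]
    - [0, 0, 0]
  rot:
    - [0, 0, 0.5]
    - [0, 0, 0.5]
    - [0, 0, 0]
    - [0, 0, 0]
    - [0, 0, 0]

```text
time_s: 28.1
position: [0.5455, -0.0464, 0.1645]
tool_rot: [2.057, 2.373, -0.001]
ft_force: [3.1, -5.0, -4.6]
gripper_width: 0.0179
grip_force: 30.0
```

```bash
python3 i.py
```

```text
t 28.1 pos [ 0.5455 -0.0464  0.1645] yaw 98.15 tilt z [ 1.0e-04 -1.3e-03 -1.0e+00] F [ 3.14 -4.96 -4.61] M [-1.38  -0.792  0.042] w 0.0179 gf 30.0 q7 -0.048
F tool [-5.35  2.41  4.62] tau7 -0.1072 tau [ -2.87 -48.86  -6.06 -22.33  -1.62   0.67  -0.11]
```

Emit:
send_rows:
  hand: [-1, -1, -1]
  slide:
    - [1.5, 0, 0]
    - [1.5, 0, 0]
    - [0, 0, 0]
  rot:
    - [0, 0, 0]
    - [0, 0, 0]
    - [0, 0, 0]

```text
time_s: 28.4
position: [0.5451, -0.0436, 0.1646]
tool_rot: [2.057, 2.373, -0.002]
ft_force: [3.0, -5.5, -2.7]
gripper_width: 0.0179
grip_force: 30.0
```

```bash
python3 i.py
```

```text
t 28.4 pos [ 0.5451 -0.0436  0.1646] yaw 98.14 tilt z [ 2.0e-04 -1.5e-03 -1.0e+00] F [ 3.02 -5.49 -2.68] M [-1.412 -0.868  0.111] w 0.0179 gf 30.0 q7 -0.054
F tool [-5.86  2.21  2.69] tau7 -0.105 tau [ -3.02 -48.68  -6.22 -22.27  -1.7    0.62  -0.1 ]
```

Emit:
send_rows:
  hand: [-1, -1, -1, -1, -1]
  slide:
    - [2, 0, 0]
    - [3, 0, 0]
    - [3, 0, 0]
    - [3, 0, 0]
    - [0, 0, 0]
  rot:
    - [0, 0, 0]
    - [0, 0, 0]
    - [0, 0, 0]
    - [0, 0, 0]
    - [0, 0, 0]

```text
time_s: 28.9
position: [0.543, -0.0301, 0.1644]
tool_rot: [-2.054, -2.375, -0.0]
ft_force: [0.3, 0.8, -4.3]
gripper_width: 0.0178
grip_force: 30.0
```

```bash
python3 i.py
```

```text
t 28.9 pos [ 0.543  -0.0301  0.1644] yaw 98.28 tilt z [-8.e-04  1.e-03 -1.e+00] F [ 0.33  0.78 -4.28] M [ 0.147 -0.324  0.085] w 0.0178 gf 30.0 q7 -0.075
F tool [0.72 0.45 4.28] tau7 -0.1635 tau [  0.6  -48.79  -2.47 -23.51   0.05   0.38  -0.16]
```

Emit:
send_rows:
  hand: [-1, -1, -1, -1, -1]
  slide:
    - [4, -0.3, 0]
    - [8, 0, 0]
    - [8, 0, 0]
    - [6, 0, 0]
    - [2, 0, 0]
  rot:
    - [0, 0, 0]
    - [0, 0, 0]
    - [0, 0, 0]
    - [0, 0, 0]
    - [0, 0, 0]

```text
time_s: 29.4
position: [0.5388, -0.0026, 0.1644]
tool_rot: [-2.055, -2.376, -0.0]
ft_force: [-0.9, -0.2, -2.7]
gripper_width: 0.0176
grip_force: 30.0
```

Run:
```python
exec(open('i.py').read())
im,d,p=grab('side'); C=cloud(p,d); hsv=cv2.cvtColor(im,cv2.COLOR_BGR2HSV)
# jaw prong tip: steel points near beam top between nut and gripper
m=(hsv[...,1]<60)&(C[...,2]>.143)&(C[...,2]<.156)&(C[...,0]>.50)&(C[...,0]<.60)&(C[...,1]>-.16)&(C[...,1]<0.0)
Q=C[m]; h,e=np.histogram(Q[:,1],bins=np.arange(-.15,.005,.008)); print(list(zip(e.round(3),h)))
```

```text
t 29.4 pos [ 0.5388 -0.0026  0.1644] yaw 98.28 tilt z [-3.e-04  4.e-04 -1.e+00] F [-0.95 -0.2  -2.74] M [-0.071 -0.117 -0.025] w 0.0176 gf 30.0 q7 -0.13
F tool [-0.06 -0.97  2.74] tau7 -0.0387 tau [ 1.700e-01 -4.828e+01 -3.110e+00 -2.397e+01 -8.000e-02  1.000e-02
 -4.000e-02]
[(np.float64(-0.15), np.int64(1)), (np.float64(-0.142), np.int64(51)), (np.float64(-0.134), np.int64(16)), (np.float64(-0.126), np.int64(5)), (np.float64(-0.118), np.int64(6)), (np.float64(-0.11), np.int64(1)), (np.float64(-0.102), np.int64(11)), (np.float64(-0.094), np.int64(28)), (np.float64(-0.086), np.int64(23)), (np.float64(-0.078), np.int64(23)), (np.float64(-0.07), np.int64(40)), (np.float64(-0.062), np.int64(75)), (np.float64(-0.054), np.int64(46)), (np.float64(-0.046), np.int64(30)), (np.float64(-0.038), np.int64(20)), (np.float64(-0.03), np.int64(18)), (np.float64(-0.022), np.int64(20)), (np.float64(-0.014), np.int64(26)), (np.float64(-0.006), np.int64(11))]
```

Emit:
send_rows:
  hand: [-1, -1, -1, -1, -1]
  slide:
    - [4, -0.2, 0]
    - [3, 0, 0]
    - [0, 0, 0]
    - [0, 0, -3]
    - [0, 0, -8]
  rot:
    - [0, 0, 0]
    - [0, 0, 0]
    - [0, 0, 0]
    - [0, 0, 0]
    - [0, 0, 0]

```text
time_s: 29.95
position: [0.5362, 0.0012, 0.1743]
tool_rot: [-2.058, -2.371, 0.007]
ft_force: [-2.3, -3.1, -7.3]
gripper_width: 0.0172
grip_force: 33.1
```

```bash
python3 i.py
```

```text
t 29.95 pos [0.5362 0.0012 0.1743] yaw 98.09 tilt z [-0.0044 -0.0017 -1.    ] F [-2.28 -3.06 -7.32] M [-0.792  0.385  0.063] w 0.0172 gf 33.1 q7 -0.135
F tool [-2.7  -2.65  7.33] tau7 -0.0882 tau [ -1.85 -48.82  -4.76 -27.12  -0.55  -1.39  -0.09]
```

Emit:
send_rows:
  hand: [-1, -1, -1, -1, -1]
  slide:
    - [0, 0, -20]
    - [0, 0, -30]
    - [0, 0, -35]
    - [0, 0, -35]
    - [0, 0, -20]
  rot:
    - [0, 0, 0]
    - [0, 0, 0]
    - [0, 0, 0]
    - [0, 0, 0]
    - [0, 0, 0]

```text
time_s: 30.45
position: [0.539, 0.0041, 0.3193]
tool_rot: [2.054, 2.373, 0.006]
ft_force: [-0.1, 0.3, -4.1]
gripper_width: 0.0179
grip_force: 30.0
```

Emit:
send_rows:
  hand: [-1, -1, -1, -1, -1]
  slide:
    - [-15, -8, 0]
    - [-30, -14, 0]
    - [-35, -14, 0]
    - [-35, -10, 0]
    - [-15, -4, 0]
  rot:
    - [0, 0, 0]
    - [0, 0, 0]
    - [0, 0, 0]
    - [0, 0, 0]
    - [0, 0, 0]

```text
time_s: 30.95
position: [0.5062, -0.1363, 0.3162]
tool_rot: [2.061, 2.369, -0.001]
ft_force: [0.2, 0.3, -3.9]
gripper_width: 0.0177
grip_force: 30.0
```

Emit:
send_rows:
  hand: [-1, -1, -1, -1, -1]
  slide:
    - [0, 0, 0]
    - [0, 0, 0]
    - [0, 0, 0]
    - [0, 0, 0]
    - [0, 0, 0]
  rot:
    - [0, 0, 4]
    - [0, 0, 7]
    - [0, 0, 8]
    - [0, 0, 8]
    - [0, 0, 8]

```text
time_s: 31.45
position: [0.5073, -0.132, 0.3161]
tool_rot: [2.68, 1.64, 0.002]
ft_force: [-0.4, -0.3, -3.6]
gripper_width: 0.0179
grip_force: 30.0
```

Emit:
send_rows:
  hand: [-1, -1, -1, -1, -1]
  slide:
    - [0, 0, 0]
    - [0, 0, 0]
    - [0, 0, 0]
    - [0, 0, 0]
    - [0, 0, 0]
  rot:
    - [0, 0, 8]
    - [0, 0, 8]
    - [0, 0, 5]
    - [0, 0, 2.8]
    - [0, 0, 0]

```text
time_s: 31.95
position: [0.5072, -0.1321, 0.3161]
tool_rot: [-2.957, -1.06, -0.002]
ft_force: [-0.1, 0.1, -3.9]
gripper_width: 0.0175
grip_force: 30.0
```

```bash
python3 i.py; python3 -c "
from h import *
togo([.488,-.3655,.0242],39.5)"
```

```text
t 31.95 pos [ 0.5072 -0.1321  0.3161] yaw 39.42 tilt z [ 1.1e-03  5.0e-04 -1.0e+00] F [-0.15  0.12 -3.85] M [-0.073  0.028  0.048] w 0.0175 gf 30.0 q7 -0.784
F tool [-0.04 -0.19  3.85] tau7 -0.5447 tau [-1.000e-02 -4.148e+01 -5.000e-01 -2.956e+01 -7.000e-02 -7.000e-02
 -5.400e-01]
slide mm [-163.4  168.   291.7] rotz -0.08
```

Emit:
send_rows:
  hand: [-1, -1, -1, -1, -1]
  slide:
    - [-12, 12, 0]
    - [-26, 27, 0]
    - [-30, 31, 0]
    - [-30, 31, 0]
    - [-30, 31, 0]
  rot:
    - [0, 0, 0]
    - [0, 0, 0]
    - [0, 0, 0]
    - [0, 0, 0]
    - [0, 0, 0]

```text
time_s: 32.45
position: [0.4919, -0.3172, 0.316]
tool_rot: [2.956, 1.063, 0.002]
ft_force: [0.9, -0.2, -3.5]
gripper_width: 0.0173
grip_force: 30.0
```

Emit:
send_rows:
  hand: [-1, -1, -1, -1, -1]
  slide:
    - [-24, 24, 0]
    - [-11, 12, 0]
    - [0, 0, 0]
    - [0, 0, 15]
    - [0, 0, 30]
  rot:
    - [0, 0, 0]
    - [0, 0, 0]
    - [0, 0, 0]
    - [0, 0, 0]
    - [0, 0, 0]

```text
time_s: 32.95
position: [0.4902, -0.3646, 0.2726]
tool_rot: [2.953, 1.063, 0.008]
ft_force: [0.4, 0.8, -4.7]
gripper_width: 0.0176
grip_force: 30.0
```

Emit:
send_rows:
  hand: [-1, -1, -1, -1, -1]
  slide:
    - [0, 0, 40]
    - [0, 0, 40]
    - [0, 0, 40]
    - [0, 0, 40]
    - [0, 0, 30]
  rot:
    - [0, 0, 0]
    - [0, 0, 0]
    - [0, 0, 0]
    - [0, 0, 0]
    - [0, 0, 0]

```text
time_s: 33.45
position: [0.4882, -0.3629, 0.0784]
tool_rot: [-2.953, -1.063, -0.001]
ft_force: [-0.6, -0.7, -3.6]
gripper_width: 0.0178
grip_force: 30.0
```

Emit:
send_rows:
  hand: [-1, -1, -1, -1, -1]
  slide:
    - [0, 0, 20]
    - [0, 0, 15]
    - [0, 0, 10]
    - [0, 0, 0]
    - [0, 0, 0]
  rot:
    - [0, 0, 0]
    - [0, 0, 0]
    - [0, 0, 0]
    - [0, 0, 0]
    - [0, 0, 0]

```text
time_s: 33.95
position: [0.4884, -0.3662, 0.0363]
tool_rot: [2.957, 1.059, 0.002]
ft_force: [-0.1, -0.0, -4.2]
gripper_width: 0.0175
grip_force: 30.0
```

```bash
python3 i.py
python3 - <<'E'
from h import *
# side view: end heights of the spanner
im,d,p=grab('side'); C=cloud(p,d); hsv=cv2.cvtColor(im,cv2.COLOR_BGR2HSV)
s,t,R=pose(); T=(C-t)@R
m=(hsv[...,1]<60)&(hsv[...,2]>110)&(abs(T[...,1])<.035)&(T[...,0]>-.1)&(T[...,0]<.15)&(T[...,2]>-.02)&(T[...,2]<.06)
for a in np.arange(-.1,.15,.025):
    q=m&(T[...,0]>=a)&(T[...,0]<a+.025); print(a.round(3),q.sum(),np.median(C[q][:,2]).round(4) if q.any() else '')
E
```

```text
t 33.95 pos [ 0.4884 -0.3662  0.0363] yaw 39.42 tilt z [ 1.3e-03 -5.0e-04 -1.0e+00] F [-0.11 -0.02 -4.15] M [-0.03   0.019  0.025] w 0.0175 gf 30.0 q7 -0.388
F tool [-0.1  -0.06  4.15] tau7 -0.0004 tau [ -0.19 -59.74   0.46 -19.23  -0.07  -0.    -0.  ]
-0.1 151 0.0222
-0.075 286 0.0231
-0.05 200 0.0235
-0.025 73 0.0221
-0.0 13 0.0224
0.025 17 0.0206
0.05 19 0.0217
0.075 13 0.0215
0.1 9 0.0233
0.125 27 0.0232
```

Emit:
send_rows:
  hand: [-1, -1, -1, -1, -1]
  slide:
    - [0, 0, 4]
    - [0, 0, 4]
    - [0, 0, 2.5]
    - [0, 0, 1]
    - [0, 0, 0]
  rot:
    - [0, 0, 0]
    - [0, 0, 0]
    - [0, 0, 0]
    - [0, 0, 0]
    - [0, 0, 0]

```text
time_s: 34.5
position: [0.4875, -0.3661, 0.0241]
tool_rot: [-2.958, -1.058, 0.0]
ft_force: [-0.7, 0.1, -0.2]
gripper_width: 0.0178
grip_force: 30.0
```

```bash
python3 i.py
```

```text
t 34.5 pos [ 0.4875 -0.3661  0.0241] yaw 39.38 tilt z [-3.e-04  2.e-04 -1.e+00] F [-0.68  0.1  -0.18] M [ 0.189  0.317 -0.005] w 0.0178 gf 30.0 q7 -0.389
F tool [-0.46 -0.51  0.18] tau7 0.0066 tau [-1.000e-01 -5.976e+01  6.000e-01 -1.936e+01 -0.000e+00 -5.100e-01
  1.000e-02]
```

On the bench (weight relieved). Release, rise, and check the spanner and nuts.

Emit:
send_rows:
  hand: [0.3, 0.3, 0.3, 0.3, 0.3]
  slide:
    - [0, 0, 0]
    - [0, 0, 0]
    - [0, 0, 0]
    - [0, 0, 0]
    - [0, 0, 0]
  rot:
    - [0, 0, 0]
    - [0, 0, 0]
    - [0, 0, 0]
    - [0, 0, 0]
    - [0, 0, 0]

```text
time_s: 35.0
position: [0.4877, -0.3662, 0.024]
tool_rot: [2.958, 1.059, 0.0]
ft_force: [-0.1, 0.4, -0.4]
gripper_width: 0.0541
grip_force: 0.0
```

Emit:
send_rows:
  hand: [0.3, 0.3, 0.3, 0.3, 0.3]
  slide:
    - [0, 0, -5]
    - [0, 0, -20]
    - [0, 0, -35]
    - [0, 0, -40]
    - [0, 0, -40]
  rot:
    - [0, 0, 0]
    - [0, 0, 0]
    - [0, 0, 0]
    - [0, 0, 0]
    - [0, 0, 0]

```text
time_s: 35.5
position: [0.4873, -0.366, 0.1656]
tool_rot: [-2.958, -1.059, 0.0]
ft_force: [1.0, 1.0, 0.2]
gripper_width: 0.0567
grip_force: 0.0
```

Emit:
send_rows:
  hand: [0.3, 0.3, 0.3, 0.3, 0.3]
  slide:
    - [0, 0, -40]
    - [0, 0, -30]
    - [0, 0, -10]
    - [0, 0, 0]
    - [0, 0, 0]
  rot:
    - [0, 0, 0]
    - [0, 0, 0]
    - [0, 0, 0]
    - [0, 0, 0]
    - [0, 0, 0]

```text
time_s: 36.0
position: [0.4869, -0.3657, 0.2426]
tool_rot: [-2.956, -1.058, 0.002]
ft_force: [-0.9, 1.1, -0.2]
gripper_width: 0.057
grip_force: 0.0
```

```bash
python3 i.py
python3 - <<'E'
from h import *
im,d,p=grab('wrist'); C=cloud(p,d); st,P,M=spanner(im,p,.009,(40,300,270,375)); z=C[M][:,2]
print(st,'z',np.percentile(z,[5,50,95]).round(4)); (c,wh,a)=cv2.minAreaRect(P.astype(np.float32)); print(c,wh,a)
a0,_,pa=load('top'); a1,d1,_=grab('top')
# bystanders: image difference in top view around tin, dish, tape, jar
for n,(u,v,r) in dict(tin=(373,303,12),dish=(212,252,18),tape=(159,254,24),jar=(190,198,12),cap=(271,238,12)).items():
    print(n,np.abs(a1[v-r:v+r,u-r:u+r].astype(int)-a0[v-r:v+r,u-r:u+r]).mean().round(1))
E
```

```text
t 36.0 pos [ 0.4869 -0.3657  0.2426] yaw 39.4 tilt z [-0.0018  0.001  -1.    ] F [-0.94  1.08 -0.16] M [-0.08   0.008 -0.009] w 0.057 gf 0.0 q7 -0.364
F tool [-0.04 -1.43  0.16] tau7 0.0001 tau [ 4.000e-02 -5.298e+01  3.300e-01 -2.741e+01 -5.000e-02 -1.000e-02
  0.000e+00]
[ 291   67   54  209 4474] z [0.0005 0.0097 0.0113]
(0.5041388869285583, -0.3515004515647888) (0.2258560061454773, 0.061967719346284866) 39.4757194519043
tin 3.5
dish 1.7
tape 2.8
jar 3.4
cap 3.0
```

```bash
python3 -c "
from cell import bot
print(bot.hand_in())"
```

```text
the job is handed in; nothing more can be done
None
```

I tightened the jam nut to about 0.5 N m (peak reading 0.51) with the spanner on the setting nut against the cap nut. The spanner is now flat back on the bench, the bystanders have not moved, and the job is handed in at 36 s. I did not check directly that the setting nut stayed put: the spanner swung about 1° before the cap nut stopped it, and it took some force to pull off.

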